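# Rack the wet stained plates with the lifter and hang it up

## Task

The round wooden plates on the small finishing stands have just been stained and are wet, so never touch them with the gripper: take the flat steel lifter, slide its blade under each plate, carry the plate level and set it down centred in a free bay of the drying rack. When every stained plate is on the rack and the blade is out from under it, hang the lifter by its eye on the peg of the sloping tool board, blade resting on the board and pointing down the slope. Keep the plates from tipping or falling, and leave everything else on the bench where it is.

Things in the scene. Friction and masses are not known exactly. Their poses are not given: they have to be found in the camera images.
- plate_a: stained wooden plate (a disc), 100 mm across, 18 mm thick, 0.1 kg, wet on top and edge, lying flat on stand_a; may be absent (None). Origin: centre of its underside, z up; its yaw does not matter
- plate_b: stained wooden plate (a disc), 100 mm across, 18 mm thick, 0.1 kg, wet on top and edge, lying flat on stand_b; may be absent (None). Origin: centre of its underside, z up; its yaw does not matter
- plate_c: stained wooden plate (a disc), 100 mm across, 18 mm thick, 0.1 kg, wet on top and edge, lying flat on stand_c; may be absent (None). Origin: centre of its underside, z up; its yaw does not matter
- stand_a: fixed finishing stand (the one nearest the middle of the bench), 116 mm long (x), 106 mm wide (y): a foot 12 mm thick and on it two sticks 12 mm wide along x, inner faces at y = +-36 mm, tops 42 mm above the bench. Between the sticks, under the plate, is a channel 72 mm wide and 30 mm high, open at both ends; its -x end is turned towards the robot. Origin: on the bench under the middle
- stand_b: fixed finishing stand (the middle one of three), 116 mm long (x), 106 mm wide (y): a foot 12 mm thick and on it two sticks 12 mm wide along x, inner faces at y = +-36 mm, tops 42 mm above the bench. Between the sticks, under the plate, is a channel 72 mm wide and 30 mm high, open at both ends; its -x end is turned towards the robot. Origin: on the bench under the middle
- stand_c: fixed finishing stand (the leftmost), 116 mm long (x), 106 mm wide (y): a foot 12 mm thick and on it two sticks 12 mm wide along x, inner faces at y = +-36 mm, tops 42 mm above the bench. Between the sticks, under the plate, is a channel 72 mm wide and 30 mm high, open at both ends; its -x end is turned towards the robot. Origin: on the bench under the middle
- drying_rack: fixed drying rack 130 mm deep (x), 360 mm wide (y), three equal bays at y +118, 0, -118 mm. Each bay: two sticks 116 mm long (x), 12 mm wide, inner faces 36 mm either side of the bay's middle line, tops 70 mm above the bench; between them a channel 72 mm wide, 38 mm high (floor at 32 mm), open at both ends. -x end towards the robot. Origin: on the bench under the middle
- bay_a (a point): left (+y) bay of the drying rack: the middle of the bay, level with the tops of its two sticks (70 mm above the bench); axes as the rack's. A plate in the bay has its underside's centre here
- bay_b (a point): middle bay of the drying rack: the middle of the bay, level with the tops of its two sticks (70 mm above the bench); axes as the rack's. A plate in the bay has its underside's centre here
- bay_c (a point): right (-y) bay of the drying rack: the middle of the bay, level with the tops of its two sticks (70 mm above the bench); axes as the rack's. A plate in the bay has its underside's centre here
- lifter: loose flat steel lifter, 0.22 kg, lying on its blade. Blade 4 mm thick, 54 mm wide, x -20 to +113 mm (tip). A neck at x 0 to 29 mm rises to a wooden handle 24 mm wide (y), 26 mm high, x -85 to +21 mm, its middle 62 mm above the blade's underside. Behind it a wire eye in the xy plane. A plate rides with its middle at about x 85 mm. Origin: underside of the blade, below the grip point; z up
- lifter_grip (a point): the point of the lifter's handle to grip from above, across y (24 mm wide): x 0, y 0, z 62 mm in the lifter's frame
- lifter_eye (a point): middle of the lifter's eye: x -101, y 0, z 62 mm in the lifter's frame; hole 26 mm across, its axis along the lifter's z, wire 7 mm thick
- lifter_tip (a point): middle of the front edge of the blade: x 113 mm, z 2 mm in the lifter's frame
- tool_board: fixed sloping tool board at the right of the bench: a panel 250 mm long up the slope and 160 mm wide, 40 degrees from level, rising towards its +x; lower edge 25 mm, upper edge 185 mm above the bench. One peg stands square on its face near the top. Origin: on the bench under the middle of the panel's face, z up
- peg: steel peg of the tool board, 10 mm thick, round-ended, 88 mm long. Origin: foot of the peg on the panel's face (85 mm up the slope from the panel's middle); z along the peg out of the panel, x up the slope. Hung up, the lifter has the peg through its eye, 62 mm along it, blade flat on the panel and pointing down the slope (lifter z = peg z, lifter x = peg -x)
- raw_1: loose bystander: unstained (pale) wooden plate, 100 mm across, 18 mm thick, lying flat on the bench; leave it. Origin: centre of its underside
- raw_2: a second such unstained plate, lying flat on the bench; leave it. Origin: centre of its underside
- stain_cup: white paper cup of stain, 76 mm across the rim, 92 mm tall; leave it. Origin: centre of its underside
- brush: brush, 200 mm long, lying at the left side; leave it. Origin: centre of its underside
Mind the look-alikes: they are no part of the job. What is shaped like the lifter but orange is not meant.

How it is judged:
On the way, in this order (a step that is already met when the one before it is completed fails the run):
1. every stained plate lies centred in a bay of the drying rack, with the lifter's blade clear of it (((horizontal distance between plate_a and bay_a below 0.02 m and z of plate_a in the frame of bay_a between -0.004 and 0.004 m and angle between plate_a's own z axis and vertical below 0.06 rad and linear speed of plate_a below 0.03 m/s) or (horizontal distance between plate_a and bay_b below 0.02 m and z of plate_a in the frame of bay_b between -0.004 and 0.004 m and angle between plate_a's own z axis and vertical below 0.06 rad and linear speed of plate_a below 0.03 m/s) or (horizontal distance between plate_a and bay_c below 0.02 m and z of plate_a in the frame of bay_c between -0.004 and 0.004 m and angle between plate_a's own z axis and vertical below 0.06 rad and linear speed of plate_a below 0.03 m/s)) and ((horizontal distance between plate_b and bay_a below 0.02 m and z of plate_b in the frame of bay_a between -0.004 and 0.004 m and angle between plate_b's own z axis and vertical below 0.06 rad and linear speed of plate_b below 0.03 m/s) or (horizontal distance between plate_b and bay_b below 0.02 m and z of plate_b in the frame of bay_b between -0.004 and 0.004 m and angle between plate_b's own z axis and vertical below 0.06 rad and linear speed of plate_b below 0.03 m/s) or (horizontal distance between plate_b and bay_c below 0.02 m and z of plate_b in the frame of bay_c between -0.004 and 0.004 m and angle between plate_b's own z axis and vertical below 0.06 rad and linear speed of plate_b below 0.03 m/s)) and ((horizontal distance between plate_c and bay_a below 0.02 m and z of plate_c in the frame of bay_a between -0.004 and 0.004 m and angle between plate_c's own z axis and vertical below 0.06 rad and linear speed of plate_c below 0.03 m/s) or (horizontal distance between plate_c and bay_b below 0.02 m and z of plate_c in the frame of bay_b between -0.004 and 0.004 m and angle between plate_c's own z axis and vertical below 0.06 rad and linear speed of plate_c below 0.03 m/s) or (horizontal distance between plate_c and bay_c below 0.02 m and z of plate_c in the frame of bay_c between -0.004 and 0.004 m and angle between plate_c's own z axis and vertical below 0.06 rad and linear speed of plate_c below 0.03 m/s)) and contact force between each of plate_a, plate_b, plate_c and lifter below 0.1 N), for 0.2 s.
2. the lifter hangs by its eye on the peg, released (x of lifter_eye in the frame of peg between -0.013 and 0.013 m and y of lifter_eye in the frame of peg between -0.013 and 0.013 m and z of lifter_eye in the frame of peg between 0.03 and 0.078 m and angle between the z axis of lifter and the z axis of peg, either way round below 0.3 rad and x of lifter_tip in the frame of peg below -0.12 m and linear speed of lifter below 0.02 m/s and contact force between the fingers and lifter below 0.1 N), for 0.2 s.
At the end, for the whole second after the job is handed in: Each stained plate lies level on the sticks of a bay, within 20 mm of its middle; the peg is through the lifter's eye (within 13 mm of its middle, 30 to 78 mm along the peg), the lifter within 0.3 rad of the board, blade down the slope; all at rest and released (all of step 1 and all of step 2); the robot touches nothing.
It fails at once if the fingers or the arm touch a wet plate (contact force between any of the fingers, the arm and plate_a above 0.3 N or contact force between any of the fingers, the arm and plate_b above 0.3 N or contact force between any of the fingers, the arm and plate_c above 0.3 N).
It fails at once if a wet plate is tilted more than about 15 degrees (angle between any of plate_a, plate_b, plate_c's own z axis and vertical above 0.26 rad).
It fails at once if a wet plate falls off its support (height (world z) of any of plate_a, plate_b, plate_c below 0.03 m).
It fails at once if a bystander is pushed aside by more than 60 mm or knocked over (distance of any of raw_1, raw_2, stain_cup, brush from where it was at the start of the episode above 0.06 m or angle between any of raw_1, raw_2, stain_cup's own z axis and vertical above 0.5 rad).
Of plate_a, plate_b, plate_c only 2 to 3 are there at a start; the rules pass over those that are not, and their reading is None.
At some moment in a run one of lifter may be knocked a few centimetres aside while the robot is not near it.
It also fails if it takes over 210 s, if anything falls off the work surface, if the arm or the gripper's body presses on something with over 40 N, if the wrist force passes 120 N, or if a joint passes its speed limit or range.

## Robot

A 6-joint arm with a two-finger parallel gripper is mounted at the origin on the work surface. World frame = base frame: x ahead of the robot, y to its left, z up, the work surface at z = 0. Lengths are in m, angles in rad, forces in N, time in s.
With the tool pointing down it reaches from about 0.225 to 0.725 m from the base axis. Payload 3.1 kg.
Tool frame: the origin (TCP) lies on the front face of the gripper's body, between the roots of the fingers; the fingertips stand r.tips_ahead ahead of it and the grasp point (between the pads) lies 54 mm ahead of it (r.tips_ahead is the distance from the TCP to the fingertips, in m); z points along the fingers, y is the line along which they close (so a half turn about z gives the same grasp; the last joint's range is limited). The gripper opens to 85 mm and grips with 20 to 120 N. Pads are 22 mm wide; open, the fingers measure 114 mm over their backs; the gripper's body (76 mm by 85 mm) begins 54 mm behind the grasp point. The pads swing forward as they close: fully open they stand 13 mm farther back than shut.
Start: joints at [0.981, 0.048, 0.099, 1.622, 0, 1.443], TCP at [0.234, 0.47, 0.304] pointing down, gripper open.
Joint ranges: [-2.91, 2.91], [-0.99, 1.94], [-1.21, 1.42], [-2.12, 2.29], [-1.49, 1.47], [-3.14, 3.14]. Speed limits (rad/s): [2.79, 2.79, 3.14, 3.14, 3.14, 3.14].

## Interface

Orientations are given as a unit quaternion [w, x, y, z].
In Python, from workcell import r gives the robot as it stands.
- The arm moves only by the shell command python3 -m inch 'ROWS' [OPENING]. ROWS is JSON, a list that holds one entry, the list of rows, each a list of 6 numbers: the shift along the tool's x, y, z in m, then the turn, a rotation vector about the tool's x, y, z in degrees. In form: [[[x, y, z, rx, ry, rz], ...]]. A call has 1 to 10 rows; each row is the pose to reach, as a shift and turn from the pose commanded when the call began, along the tool's axes at that moment; what a row does not reach only later rows make up. A row lasts 1/8 s, in which the tool goes at most 62.5 mm and 10.7 degrees, less where a joint would pass 70% of its speed; a pose out of reach is approached as far as the arm can. A call with a gripper value outside its range is refused whole. OPENING is the opening, from 0 (shut) to 1 (fully open), set as the call begins (- or left out, the last holds). The fingers move at their own pace and stop on an object; the grip force is fixed at half the most. Time passes only in rows, so rows that repeat a pose let the fingers close. It gives the time, the measured TCP pose, the force, the opening and the grip force at its end, in the units of the state.
- r.read_state(): the state, without advancing time (a new reading comes with each control period).
- r.camera(name): name is "scene" or "top" or "wrist"; returns a dict with "img" (400x640x3 uint8, blue, green, red), "camera_matrix" (3x3 intrinsics, pixels), "D" ([k1, k2, p1, p2, k3] as OpenCV has them; the pictures are not rectified), "world_from_camera" (4x4, takes a point from camera to world coordinates); the wrist camera has in their place "mount" (4x4, takes a point from camera to tool coordinates, whose origin is the TCP and whose axes are the flange's). Camera axes: x right, y down, z forward; pixel columns grow to the right and rows downward; lengths in m; the calibration is good to about 2 mm. A picture is of the moment at which its call begins: read the wrist's pose just before it. There is no depth.
- r.finish_job(): hands the job in; it is judged then, once.
The state is a dict: "t": time; "qpos": joint angles; "joint_velocities": joint speeds; "joint_efforts": joint torques, N m; "eef_pos": TCP position; "orientation": TCP orientation; "wrist_force": force on the tool from outside, world axes, zero at the start; "wrist_torque": the same for the moment, N m; "grip_width": finger opening in m; "gripper_force": force on a finger pad.
Only numpy, scipy, OpenCV 4.12 (cv2) and the standard library are available. Lean on these libraries where they do the work, as an engineer would, in place of code of your own. Each camera call takes 0.05 s, during which the arm holds its last target. There are 200 camera calls.

## Working session

There is one attempt and no reset: what is moved stays moved. The work goes in short steps, Python scripts to look and compute and a shell command to move; the robot and the scene stay as the last step left them, time stands still between calls to the robot, and variables do not carry over. Pictures are saved under pics/ and viewed, at most 14 in all, crops included, and the job is handed in when it is done.

```bash
ls; mkdir -p pics; python3 - <<'E'
from workcell import r
import cv2, numpy as np
print(r.read_state(), r.tips_ahead)
for n in ("scene","top"):
    c=r.camera(n); cv2.imwrite(f"pics/{n}0.png",c["img"]); print(n,c["camera_matrix"],c["D"],c["world_from_camera"])
    np.savez(f"{n}0.npz",img=c["img"],K=c["camera_matrix"],D=c["D"],T=c["world_from_camera"])
E
```

```text
pics
{'t': 0.0, 'qpos': array([9.81188618e-01, 4.87276357e-02, 9.75953795e-02, 1.62200126e+00,
       1.97734186e-05, 1.44298286e+00]), 'joint_velocities': array([-0.00037059,  0.00053439,  0.00096941, -0.00139034,  0.00083414,
       -0.00101172]), 'joint_efforts': array([-9.11473376e-05, -3.38784456e+01,  3.20014966e+01,  2.01962184e-02,
       -3.99890280e-05, -7.03752661e-06]), 'eef_pos': array([0.23368179, 0.46963139, 0.30272776]), 'orientation': array([-4.19513165e-04,  2.28850782e-01,  9.73460813e-01, -1.09074439e-03]), 'wrist_force': array([ 0.23159663, -0.07655527,  1.06761156]), 'wrist_torque': array([ 0.02410351,  0.00588834, -0.01600327]), 'gripper_force': 0.0, 'grip_width': 0.08495031736175518} 0.0726
scene [[497.53218369   0.         316.41408896]
 [  0.         497.53218369 199.0804341 ]
 [  0.           0.           1.        ]] [-0.12984217  0.          0.          0.          0.        ] [[ 0.12895579  0.568984   -0.81217462  1.71452655]
 [ 0.99154786 -0.08575837  0.09735677 -0.10418331]
 [-0.01425633 -0.81786473 -0.57523391  1.00764423]
 [ 0.          0.          0.          1.        ]]
top [[464.56024516   0.         326.77968025]
 [  0.         464.56024516 198.66078007]
 [  0.           0.           1.        ]] [-0.0941898  0.         0.         0.         0.       ] [[-2.80133451e-02 -9.91800313e-01  1.24689177e-01  2.06231258e-01]
 [-9.99603488e-01  2.81500055e-02 -6.66081879e-04  3.14122274e-02]
 [-2.84938080e-03 -1.24658395e-01 -9.92195629e-01  1.86221295e+00]
 [ 0.00000000e+00  0.00000000e+00  0.00000000e+00  1.00000000e+00]]
```

View pics/top0.png

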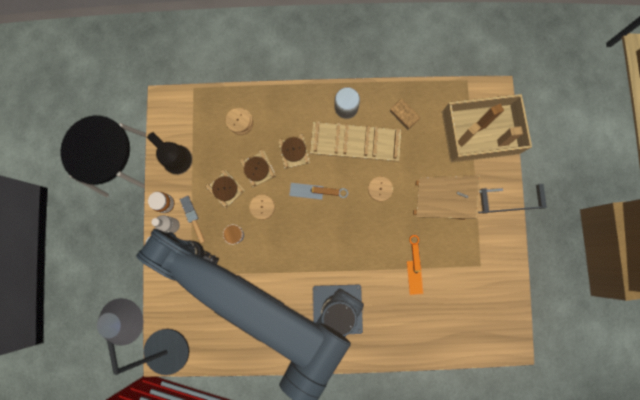

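View pics/scene0.png

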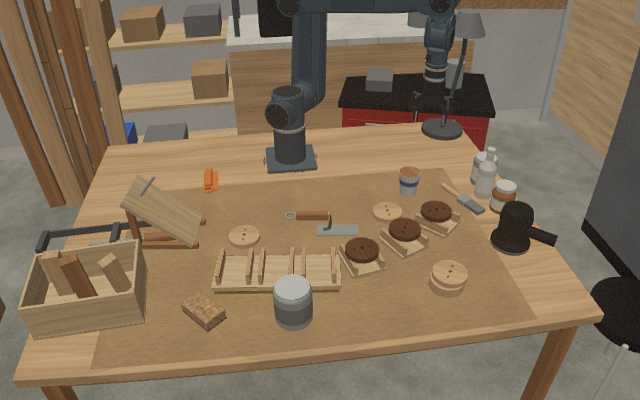

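The top view shows three stained plates at about (293,151), (256,168) and (225,188). The rack is at (356,141), the steel lifter at (318,190) with its blade towards +y, the board at (448,198) with its peg at about (462,195), and the orange decoy at (415,265). Next I measure coarse positions.

```bash
cat > h.py <<'E'
import numpy as np, cv2
from scipy.spatial.transform import Rotation as R
def rays(uv,K,D,T):
    p=cv2.undistortPoints(np.float64(uv).reshape(-1,1,2),K,np.float64(D)).reshape(-1,2)
    d=np.c_[p,np.ones(len(p))]@T[:3,:3].T
    return T[:3,3],d
def plane(uv,z,c):
    o,d=rays(uv,c["K"],c["D"],c["T"]); return o+d*((z-o[2])/d[:,2])[:,None]
def load(n):
    f=np.load(n); return {k:f[k] for k in f}
def toolT(s):
    T=np.eye(4); q=np.array(s["orientation"]); T[:3,:3]=R.from_quat(q[[1,2,3,0]]).as_matrix(); T[:3,3]=s["eef_pos"]; return T
def shoot(name,save):
    from workcell import r
    s=r.read_state(); c=r.camera(name)
    T=c["world_from_camera"] if name!="wrist" else toolT(s)@c["mount"]
    o=dict(img=c["img"],K=np.array(c["camera_matrix"]),D=np.array(c["D"]),T=np.array(T),P=toolT(s))
    np.savez(save+".npz",**o); cv2.imwrite(f"pics/{save}.png",c["img"]); return o
def project(X,c):
    W=np.linalg.inv(c["T"]); return cv2.projectPoints(np.float64(X).reshape(-1,1,3),cv2.Rodrigues(W[:3,:3])[0],W[:3,3],c["K"],np.float64(c["D"]))[0].reshape(-1,2)
def move(c_goal_pos,yaw_tool_x):  # needed shift/turn, tool pointing down with tool x along yaw (deg)
    from workcell import r
    P=toolT(r.read_state()); y=np.radians(yaw_tool_x)
    G=np.array([[np.cos(y),np.sin(y),0],[np.sin(y),-np.cos(y),0],[0,0,-1]])
    return P[:3,:3].T@(np.array(c_goal_pos)-P[:3,3]), R.from_matrix(P[:3,:3].T@G).as_rotvec(degrees=True)
def blobs(m,amin=20):
    n,l,s,c=cv2.connectedComponentsWithStats(m.astype(np.uint8)); return [(c[i],s[i]) for i in range(1,n) if s[i,4]>=amin]
E
python3 - <<'E'
from h import *
c=load("top0.npz"); im=c["img"].astype(int); b,g,rr=im[...,0],im[...,1],im[...,2]
for name,m,z in (("dark",(im.sum(2)<200)&(rr>b+10),.06),("steel",(abs(rr-b)<40)&(b>110)&(b<200),.004)):
    mm=np.zeros_like(m); mm[90:230,190:500]=m[90:230,190:500]
    for ce,s in blobs(mm,15): print(name,ce.round(1),s[4],s[:4],plane(ce,z,c).round(3))
for n,uv,z in (("gripwood",(325,191),.075),("eye",(343,193),.062),("pegtip",(457,194),.2),("pegfoot",(465,196),.15),("raw1",(381,188),.018),("raw2",(262,207),.018),("rackUL",(315,123),.07),("rackUR",(400,130),.07),("rackLL",(312,155),.07),("rackLR",(398,159),.07),("cup",(233,234),.09),("board",(448,197),.1),("bLL",(418,213),.025),("bUL",(418,180),.025)):
    print(n,plane(uv,z,c).round(3))
i=cv2.resize(c["img"][90:230,200:500],None,fx=2.6,fy=2.6,interpolation=cv2.INTER_CUBIC); cv2.imwrite("pics/tc.png",i)
E
```

```text
dark [342.2 113.4] 48 [336 108  16   9] [[ 0.776 -0.042  0.06 ]]
dark [486.2 118.4] 119 [479 110  16  17] [[ 0.742 -0.625  0.06 ]]
dark [292.8 149.2] 349 [283 139  22  22] [[0.634 0.159 0.06 ]]
dark [190.3 158.9] 15 [190 154   2  11] [[0.608 0.57  0.06 ]]
dark [256.1 168.6] 388 [245 158  23  22] [[0.56  0.306 0.06 ]]
dark [224.3 188.3] 404 [213 177  23  24] [[0.485 0.433 0.06 ]]
dark [482.2 202.2] 18 [481 194   3  17] [[ 0.401 -0.582  0.06 ]]
steel [347.1  99.3] 430 [335  90  25  21] [[ 0.854 -0.066  0.004]]
steel [303.1 190.9] 354 [289 183  34  16] [[0.474 0.125 0.004]]
steel [343.2 192.5] 33 [339 188   9  10] [[ 0.463 -0.037  0.004]]
steel [492.3 189.8] 32 [487 189  13   3] [[ 0.457 -0.647  0.004]]
steel [192.3 214.7] 69 [190 205   7  17] [[0.39  0.576 0.004]]
gripwood [[0.461 0.036 0.075]]
eye [[ 0.453 -0.034  0.062]]
pegtip [[ 0.419 -0.443  0.2  ]]
pegfoot [[ 0.417 -0.488  0.15 ]]
raw1 [[ 0.475 -0.189  0.018]]
raw2 [[0.412 0.29  0.018]]
rackUL [[0.736 0.069 0.07 ]]
rackUR [[ 0.698 -0.269  0.07 ]]
rackLL [[0.606 0.084 0.07 ]]
rackLR [[ 0.581 -0.255  0.07 ]]
cup [[0.303 0.393 0.09 ]]
board [[ 0.421 -0.436  0.1  ]]
bLL [[ 0.369 -0.331  0.025]]
bUL [[ 0.502 -0.338  0.025]]
```

View pics/tc.png

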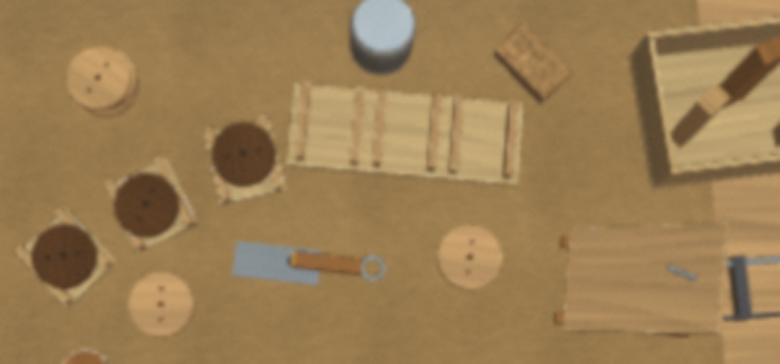

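The crop shows the lifter nearly along +y, with its blade towards the stained plates. The board rises towards -y, and its peg leans towards +y. Next I check the wrist camera mount and where I am.

```bash
python3 - <<'E'
from h import *
from workcell import r
c=r.camera("wrist"); print(c["camera_matrix"].round(1),c["D"],c["mount"].round(3))
# where to put TCP (yaw tool x = 180 => toward base), view centre of stands
print(move([0.47,0.25,0.36],180+30), move([0.40,0.02,0.32],-85))
E
```

```text
[[280.2   0.  318. ]
 [  0.  280.2 196.9]
 [  0.    0.    1. ]] [0.01183835 0.         0.         0.         0.        ] [[-0.    -0.956 -0.292  0.076]
 [ 1.     0.    -0.001  0.   ]
 [ 0.001 -0.292  0.956 -0.07 ]
 [ 0.     0.     0.     1.   ]]
(array([-0.30941126, -0.09155638, -0.05691055]), array([ -0.08559336,  -0.06007032, -56.45872677])) (array([-0.34922901, -0.32858392, -0.01650644]), array([-4.65584951e-02, -1.12744744e-01, -1.21458705e+02]))
```

```bash
python3 -m inch '[[[-0.14,-0.06,-0.03,0,0,-28],[-0.27,-0.12,-0.057,0,0,-56],[-0.27,-0.12,-0.057,0,0,-56],[-0.27,-0.12,-0.057,0,0,-56],[-0.27,-0.12,-0.057,0,0,-56],[-0.27,-0.12,-0.057,0,0,-56],[-0.27,-0.12,-0.057,0,0,-56],[-0.27,-0.12,-0.057,0,0,-56]]]'; python3 -c "
from h import *
shoot('wrist','w1')"
```

```text
t: 1.15
eef_pos: [0.4218, 0.2426, 0.3605]
orientation: [-0.001, -0.254, 0.967, 0.0]
wrist_force: [-0.1, 0.1, -1.3]
grip_width: 0.0854
gripper_force: 0.0
```

View pics/w1.png

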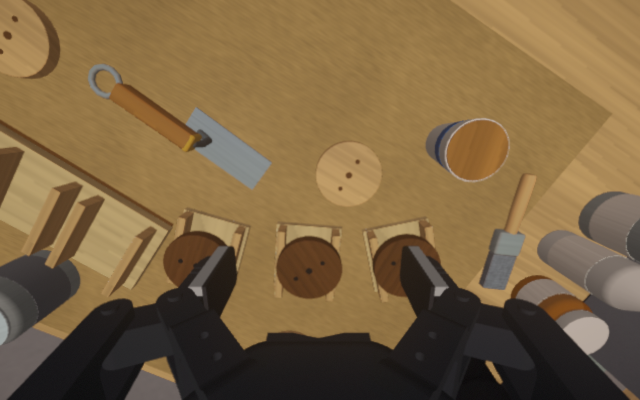

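Forward is down in this wrist view. The plates are at (196,257), (309,267) and (405,265), and the open stand ends face up in the image. The lifter runs from its eye at (104,80) to the blade at (255,172). I enlarge the stands and the lifter.

```bash
python3 - <<'E'
from h import *
c=load("w1.npz")
i=cv2.resize(c["img"][195:325,155:455],None,fx=2.65,fy=2.65,interpolation=cv2.INTER_CUBIC)
j=cv2.resize(c["img"][50:195,75:285],None,fx=2.65,fy=2.65,interpolation=cv2.INTER_CUBIC)
cv2.imwrite("pics/w1a.png",i);cv2.imwrite("pics/w1b.png",j)
# predicted plate centres (top 60mm)
for p in ((.634,.159),(.56,.306),(.485,.433)): print(project([[*p,.06]],c).round(1))
hsv=cv2.cvtColor(c["img"],cv2.COLOR_BGR2HSV)
m=(c["img"].max(2)<110)&(hsv[...,1]>90)&(hsv[...,0]<20); m[:225]=0;m[310:]=0
for ce,s in blobs(m,300): print(ce.round(1),s)
im=c["img"].astype(int); st=(abs(im[...,2]-im[...,0])<35)&(im[...,0]>110); st[195:]=0; st[:,290:]=0
n,l,s,ce=cv2.connectedComponentsWithStats(st.astype(np.uint8))
for k in range(1,n):
    if s[k,4]>200:
        pts=np.argwhere(l==k)[:,::-1].astype(np.float32); rc=cv2.minAreaRect(pts); print("blade?",rc,plane(cv2.boxPoints(rc),.004,c).round(4).tolist())
E
```

```text
[[198.3 265. ]]
[[308.8 269.5]]
[[407.5 267.9]]
[ 46.1 237.2] [ 30 225  32  31 414]
[ 72.4 243.4] [ 51 225  39  44 512]
[185.3 255.8] [  93  225  134   85 2022]
[412.8 268.6] [ 372  225  176   85 3241]
[133.8 260.2] [111 229  44  65 365]
[224.2 278.2] [ 207  231   37   79 1129]
[308.8 266.9] [ 277  236   65   62 3182]
blade? ((101.38460540771484, 78.92308044433594), (29.953811645507812, 29.399110794067383), 33.6900634765625) [[0.487, -0.1018, 0.004], [0.4451, -0.0912, 0.004], [0.4487, -0.0553, 0.004], [0.4915, -0.0654, 0.004]]
blade? ((223.3756866455078, 148.54595947265625), (94.03395080566406, 34.70213317871094), 36.02737045288086) [[0.4896, 0.0382, 0.004], [0.4376, 0.0494, 0.004], [0.4555, 0.1811, 0.004], [0.5113, 0.1732, 0.004]]
```

View pics/w1a.png

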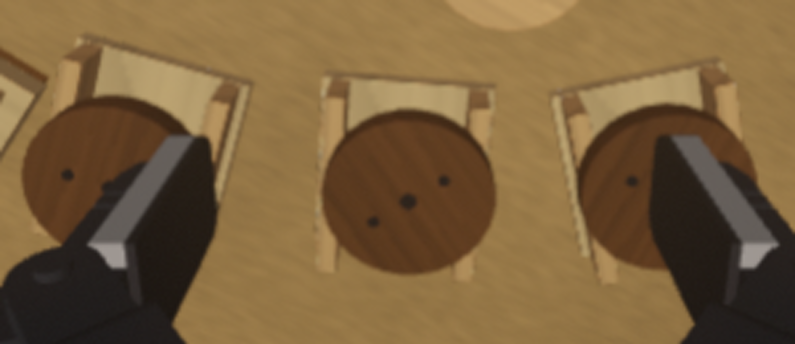

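View pics/w1b.png

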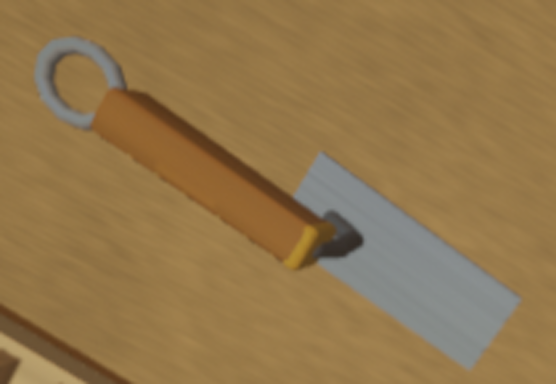

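The crops give the foot's near corners for each stand: a (80,38)-(250,83), b (325,76)-(494,86), c (553,95)-(718,60). The lifter's blade outline is clean, at 133 x 55 mm.

```bash
python3 - <<'E'
from h import *
c=load("w1.npz"); t=load("top0.npz")
f=lambda p:np.array(p)/2.65+[155,195]
for n,a,b,pt in (("a",(80,38),(250,83),(292.8,149.2)),("b",(325,76),(494,86),(256.1,168.6)),("c",(553,95),(718,60),(224.3,188.3))):
    P=plane([f(a),f(b)],.011,c); d=P[0]-P[1]; L=np.hypot(*d[:2])
    # image left = robot's right (-y)? determine x dir pointing away from base
    x=np.array([d[1],-d[0]])/L; m=P.mean(0)[:2]; x*=np.sign(x@m)
    print(n,"width",L.round(4),"yaw",np.degrees(np.arctan2(x[1],x[0])).round(1),"centre",(m+.058*x).round(4),"bearing",np.degrees(np.arctan2(m[1],m[0])).round(1),"topcam plate",plane(pt,.06,t).round(4)[0,:2])
print("plate b",plane((308.8,266.9),.058,c))
e=plane((101.4,78.9),.062,c); print("eye",e)
for z in (.175,): pass
print(move([.4667,.0645,.20],81.6-180))
E
```

```text
a width 0.1034 yaw 13.1 centre [0.6332 0.16  ] bearing 14.3 topcam plate [0.6344 0.1595]
b width 0.1032 yaw 25.8 centre [0.5682 0.3066] bearing 28.6 topcam plate [0.5604 0.3062]
c width 0.101 yaw 42.6 centre [0.4894 0.4387] bearing 41.8 topcam plate [0.4853 0.4329]
plate b [[0.55727127 0.30438414 0.058     ]]
eye [[ 0.4526052  -0.03975956  0.062     ]]
(array([ 0.04848132, -0.17752584,  0.16039887]), array([ 5.62803413e-02, -3.45144141e-02, -5.20699522e+01]))
```

```bash
python3 -m inch '[[[0.024,-0.09,0.08,0,0,-26],[0.0485,-0.1775,0.14,0,0,-52],[0.0485,-0.1775,0.14,0,0,-52],[0.0485,-0.1775,0.14,0,0,-52],[0.0485,-0.1775,0.14,0,0,-52],[0.0485,-0.1775,0.14,0,0,-52],[0.0485,-0.1775,0.14,0,0,-52]]]'; python3 - <<'E'
from h import *
c=shoot('wrist','w2')
im=c["img"].astype(int); st=(abs(im[...,2]-im[...,0])<35)&(im[...,0]>110)
n,l,s,ce=cv2.connectedComponentsWithStats(st.astype(np.uint8))
for k in range(1,n):
    if s[k,4]>200:
        pts=np.argwhere(l==k)[:,::-1].astype(np.float32); rc=cv2.minAreaRect(pts); print("blade?",s[k],plane(cv2.boxPoints(rc),.004,c).round(4)[:,:2].tolist())
g=np.array([.4667,.0645]);u=np.array([np.cos(np.radians(81.6)),np.sin(np.radians(81.6))])
print([project([[*(g+x*u),z]],c).round(0).tolist() for x,z in ((0,.075),(-85,.075),(-101,.062),(113,.004)) for x in [x/1000]])
print(move([.4667,.0645,.116],81.6-180))
E
```

```text
t: 2.08
eef_pos: [0.4675, 0.065, 0.2214]
orientation: [0.0, -0.653, 0.758, -0.0]
wrist_force: [-0.1, -0.4, 0.7]
grip_width: 0.0855
gripper_force: 0.0
blade? [292  46  51  51 871] [[0.4786, -0.0257], [0.471, -0.0682], [0.4255, -0.0614], [0.4308, -0.0186]]
blade? [ 292  167   52  112 3501] [[0.4908, 0.0426], [0.4384, 0.0504], [0.4546, 0.1816], [0.5139, 0.1727]]
[[[318.0, 205.0]], [[318.0, 94.0]], [[318.0, 73.0]], [[318.0, 277.0]]]
(array([0.00061565, 0.00097093, 0.10559609]), array([-0.06847469,  0.0186906 , -0.08144813]))
```

View pics/w2.png

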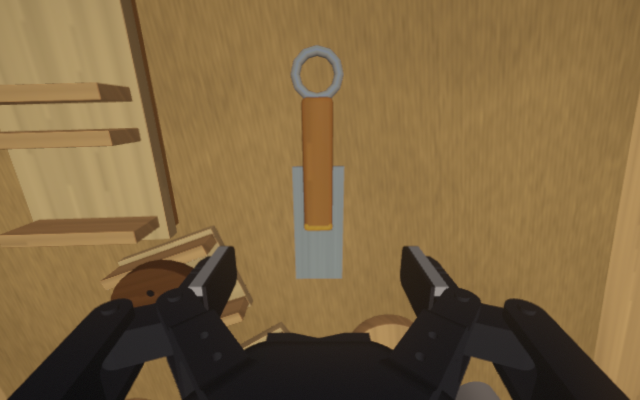

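The lifter is centred: the eye is at (317,72), predicted (318,73), and the blade tip is at row 277 as predicted. I descend, grip and lift.

```bash
python3 -m inch '[[[0.0005,0,0.05,0,0,0],[0.0005,0,0.105,0,0,0],[0.0005,0,0.105,0,0,0],[0.0005,0,0.105,0,0,0]]]'; python3 -m inch '[[[0,0,0,0,0,0],[0,0,0,0,0,0],[0,0,0,0,0,0],[0,0,0,0,0,0],[0,0,0,0,0,0],[0,0,0,0,0,0]]]' 0.0; python3 -m inch '[[[0,0,-0.05,0,0,0],[0,0,-0.1,0,0,0],[0,0,-0.1,0,0,0],[0,0,-0.1,0,0,0]]]'; python3 - <<'E'
from h import *
c=shoot('wrist','w3')
im=c["img"].astype(int); st=(abs(im[...,2]-im[...,0])<35)&(im[...,0]>110)
n,l,s,ce=cv2.connectedComponentsWithStats(st.astype(np.uint8))
for k in range(1,n):
    if s[k,4]>200: print(s[k],ce[k])
E
```

```text
t: 2.62
eef_pos: [0.4687, 0.0639, 0.1181]
orientation: [0.001, -0.653, 0.757, -0.001]
wrist_force: [0.9, 0.3, 0.5]
grip_width: 0.0855
gripper_force: 0.0
t: 3.38
eef_pos: [0.4681, 0.0634, 0.117]
orientation: [0.001, -0.653, 0.757, -0.001]
wrist_force: [-0.8, -1.0, 5.0]
grip_width: 0.0231
gripper_force: 59.7
t: 3.88
eef_pos: [0.4668, 0.0634, 0.2146]
orientation: [-0.001, -0.653, 0.757, 0.001]
wrist_force: [0.2, -0.2, -2.4]
grip_width: 0.0229
gripper_force: 59.7
[ 269    0   98   88 2943] [317.33401291  43.82976555]
[279 197  12  46 422] [284.72037915 216.81753555]
[345 197  13  47 484] [351.32024793 217.03719008]
[287 311  63  26 939] [317.99041534 326.15335463]
```

View pics/w3.png

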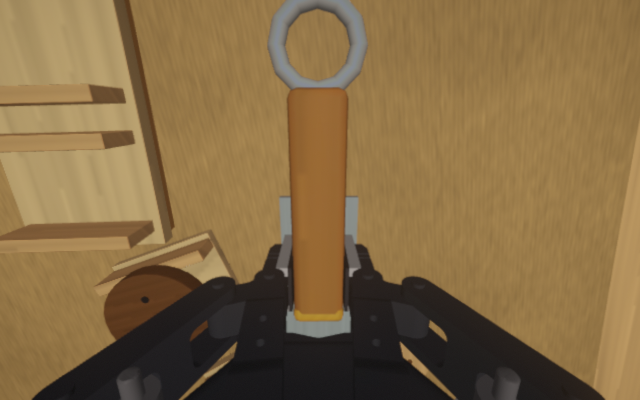

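The lifter is held: the eye is at (317,44), the rear blade edge at row 197 and the front edge at row 337. I compare that with the nominal grip and compute the targets for plate a.

```bash
cat >> h.py <<'E'
ZB=0.117  # TCP height above blade underside
def lift(goal,yaw,zb,ahead=0.085):
    """shift/turn so that lifter point x=ahead is over goal xy, blade underside at zb, lifter x along yaw deg"""
    y=np.radians(yaw); g=np.array(goal)-ahead*np.array([np.cos(y),np.sin(y)])
    return [a.round(4) for a in move([*g,zb+ZB],yaw-180)]
E
python3 - <<'E'
from h import *
c=load("w3.npz")
X=np.array([[.101,0,.055],[.020,.027,.113],[.020,-.027,.113],[-.113,0.027,.115],[-.021,0,.042]])
W=X@c["P"][:3,:3].T+c["P"][:3,3]; print(project(W,c).round(1))
for ah,z in ((.27,.15),(.21,.022),(.085,.022),(.085,.1)): print(ah,z,lift([.634,.1597],13.5,z,ah))
E
```

```text
[[315.7  39.8]
 [356.3 194.2]
 [277.1 194.2]
 [349.8 348.5]
 [316.2 317.7]]
0.27 0.15 [array([-0.0189,  0.0989, -0.0529]), array([ 0.1819, -0.1695, 68.0381])]
0.21 0.022 [array([-0.0414,  0.0427,  0.0749]), array([ 0.1819, -0.1695, 68.0381])]
0.085 0.022 [array([-0.0882, -0.0732,  0.0744]), array([ 0.1819, -0.1695, 68.0381])]
0.085 0.1 [array([-0.0881, -0.0729, -0.0036]), array([ 0.1819, -0.1695, 68.0381])]
```

```bash
python3 -m inch '[[[-0.005,0.05,0,0,0,17],[-0.012,0.08,0,0,0,34],[-0.019,0.099,0,0,0,51],[-0.019,0.099,0,0,0,68],[-0.019,0.099,0,0,0,68],[-0.019,0.099,0,0,0,68],[-0.019,0.099,0,0,0,68],[-0.019,0.099,0,0,0,68],[-0.019,0.099,0,0,0,68]]]'; python3 - <<'E'
from h import *
c=shoot('wrist','w4')
for ah,z in ((.21,.022),(.085,.022),(.085,.08)): print(ah,z,lift([.634,.1597],13.5,z,ah))
i=cv2.resize(c["img"][180:400,180:460],None,fx=2.6,fy=2.6,interpolation=cv2.INTER_CUBIC); cv2.imwrite("pics/w4a.png",i)
E
```

```text
t: 5.05
eef_pos: [0.3716, 0.0967, 0.2146]
orientation: [-0.001, -0.118, 0.993, 0.0]
wrist_force: [-1.5, 0.2, -1.8]
grip_width: 0.023
gripper_force: 60.2
0.21 0.022 [array([-0.0598, -0.0001,  0.0758]), array([ 0.0163, -0.1093,  0.0802])]
0.085 0.022 [array([-0.1848, -0.0003,  0.0756]), array([ 0.0163, -0.1093,  0.0802])]
0.085 0.08 [array([-0.1847, -0.0002,  0.0176]), array([ 0.0163, -0.1093,  0.0802])]
```

View pics/w4.png

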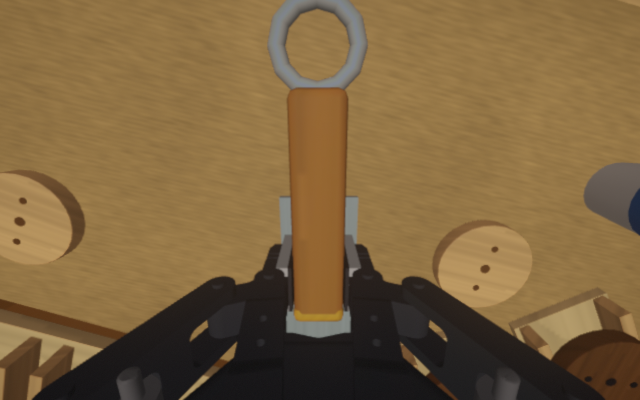

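```bash
python3 -m inch '[[[-0.05,0,0.02,0,0,0],[-0.06,0,0.05,0,0,0],[-0.06,0,0.0755,0,0,0],[-0.06,0,0.0755,0,0,0],[-0.06,0,0.0755,0,0,0]]]'; python3 -c "
from h import *
c=shoot('scene','s1')
print(lift([.634,.1597],13.5,.022,.085))
cv2.imwrite('pics/s1a.png',cv2.resize(c['img'][200:300,300:480],None,fx=4.2,fy=4.2,interpolation=cv2.INTER_CUBIC))"
```

```text
t: 5.72
eef_pos: [0.4309, 0.1108, 0.1412]
orientation: [0.0, -0.118, 0.993, -0.0]
wrist_force: [0.9, -0.5, -1.6]
grip_width: 0.0231
gripper_force: 60.0
[array([-1.234e-01,  1.000e-04,  3.100e-03]), array([-0.0173,  0.136 ,  0.0489])]
```

View pics/s1a.png

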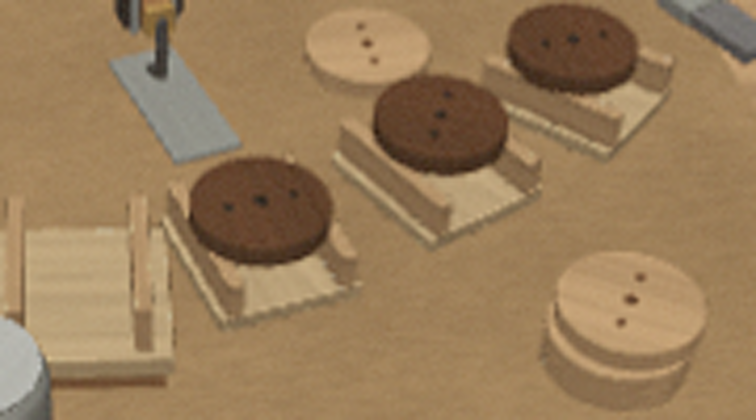

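```bash
python3 -m inch '[[[-0.03,0,0.001,0,0,0],[-0.06,0,0.001,0,0,0],[-0.09,0,0.001,0,0,0],[-0.115,0,0.001,0,0,0],[-0.123,0,0.001,0,0,0],[-0.123,0,0.001,0,0,0]]]'; python3 -c "
from h import *
c=shoot('scene','s2')
cv2.imwrite('pics/s2a.png',cv2.resize(c['img'][200:300,300:480],None,fx=4.2,fy=4.2,interpolation=cv2.INTER_CUBIC))"
```

```text
t: 6.52
eef_pos: [0.5505, 0.1397, 0.1403]
orientation: [0.0, -0.118, 0.993, -0.0]
wrist_force: [0.1, -0.0, -2.2]
grip_width: 0.0233
gripper_force: 60.1
```

View pics/s2a.png

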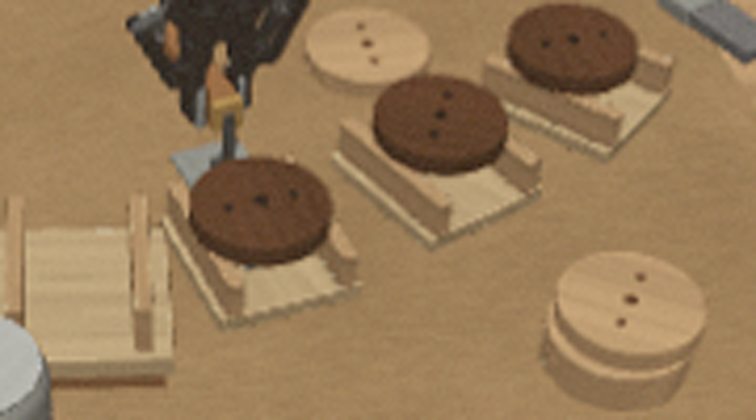

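The tip shows beyond the stand at about (250,265), and the plate has not moved. I lift slowly and meanwhile measure the rack from the pictures I have.

```bash
python3 -m inch '[[[0,0,-0.006,0,0,0],[0,0,-0.012,0,0,0],[0,0,-0.018,0,0,0],[0,0,-0.026,0,0,0],[0,0,-0.036,0,0,0],[0,0,-0.05,0,0,0],[0,0,-0.065,0,0,0],[0,0,-0.08,0,0,0],[0,0,-0.08,0,0,0],[0,0,-0.08,0,0,0]]]'; python3 - <<'E'
from h import *
t=load("top0.npz")
q=np.array([(292,84),(523,102),(518,183),(287,163)])/2.6+[200,90]
P=plane(q,.03,t)[:,:2]; print(P.round(3),np.hypot(*(P[1]-P[0])),np.hypot(*(P[2]-P[3])),np.hypot(*(P[0]-P[3])),np.hypot(*(P[1]-P[2])))
d=(P[0]-P[1]+P[3]-P[2])/2; yaw=np.degrees(np.arctan2(-d[0],d[1])); print("centre",P.mean(0),"yaw",yaw)
w3=load("w3.npz"); w1=load("w1.npz")
print("near-left corner w3",plane([(174,236)],.03,w3),"w1 edge",plane([(5,124),(168,229)],.03,w1))
c=shoot('scene','s3'); cv2.imwrite('pics/s3a.png',cv2.resize(c['img'][170:300,190:440],None,fx=3.2,fy=3.2,interpolation=cv2.INTER_CUBIC))
E
```

```text
t: 7.82
eef_pos: [0.5501, 0.1396, 0.2192]
orientation: [-0.0, -0.118, 0.993, 0.0]
wrist_force: [-0.7, -0.4, -3.4]
grip_width: 0.0232
gripper_force: 60.0
[[ 0.751  0.08 ]
 [ 0.712 -0.28 ]
 [ 0.583 -0.266]
 [ 0.625  0.091]] 0.3625996415903806 0.35919309014674783 0.12671956575642693 0.1297735467527147
centre [ 0.66804332 -0.09368601] yaw -6.386486546986504
near-left corner w3 [[0.61268034 0.08600699 0.03      ]] w1 edge [[ 0.58175756 -0.15700566  0.03      ]
 [ 0.62099629  0.09046082  0.03      ]]
```

View pics/s3a.png

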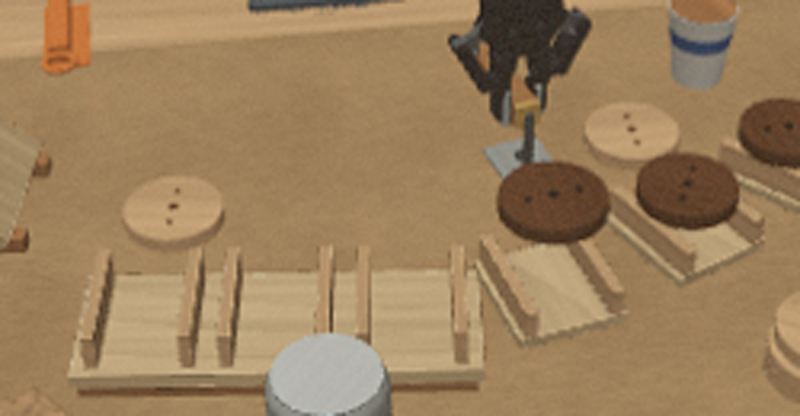

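Plate a rides level on the blade. I carry it back and over to face bay b and look at the rack from there.

```bash
python3 - <<'E'
from h import *
print(lift([.668,-.0937],-6.4,.16,.235))
E
```

```text
[array([ 0.1608, -0.1743, -0.0581]), array([-5.60000e-03, -7.81000e-02,  1.99397e+01])]
```

```bash
python3 -m inch '[[[0.006,0,-0.002,0,0,0],[0.02,0,-0.007,0,0,0],[0.04,0,-0.015,0,0,0],[0.064,0,-0.023,0,0,0],[0.09,0,-0.033,0,0,0],[0.114,0,-0.042,0,0,0],[0.136,0,-0.05,0,0,0],[0.151,0,-0.055,0,0,0],[0.159,0,-0.058,0,0,0],[0.161,0,-0.058,0,0,0]]]' && python3 -m inch '[[[0,-0.006,0,0,0,0.7],[0,-0.021,0,0,0,2.5],[0,-0.043,0,0,0,5],[0,-0.07,0,0,0,8],[0,-0.098,0,0,0,11.3],[0,-0.124,0,0,0,14.3],[0,-0.148,0,0,0,17],[0,-0.164,0,0,0,19],[0,-0.172,0,0,0,19.9],[0,-0.174,0,0,0,19.9]]]'; python3 - <<'E'
from h import *
c=shoot('wrist','w5')
E
```

```text
t: 9.12
eef_pos: [0.3933, 0.1019, 0.2778]
orientation: [0.001, -0.118, 0.993, -0.0]
wrist_force: [-0.5, -0.1, -3.0]
grip_width: 0.0231
gripper_force: 60.0
t: 10.38
eef_pos: [0.4345, -0.0675, 0.2773]
orientation: [-0.0, 0.056, 0.998, 0.0]
wrist_force: [-0.8, -0.6, -2.5]
grip_width: 0.0234
gripper_force: 60.0
```

View pics/w5.png

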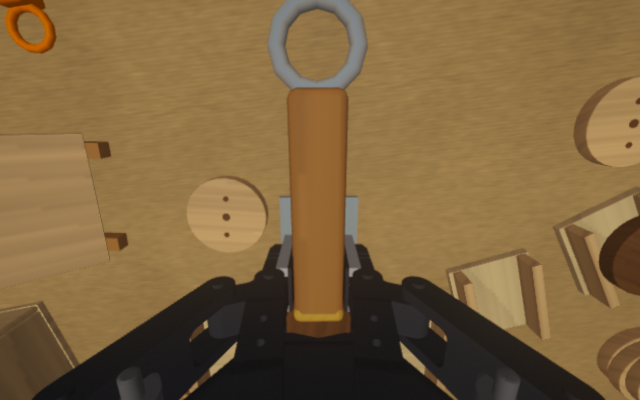

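The gripper hides the rack here. I'll cross-check the rack from the scene camera, using the near-end tops of its six sticks in s3a: x = 103, 194, 232, 327, 362 and 457, at about row 250.

```bash
python3 - <<'E'
from h import *
c=load("s3.npz"); t=load("top0.npz")
q=np.array([(103,253),(194,250),(232,250),(327,247),(362,249),(457,249)])/3.2+[190,170]
P=plane(q,.07,c)[:,:2]; print(P.round(4).tolist())
off=np.array([-160,-76,-42,42,76,160])/1000
A=np.c_[off,np.ones(6)]; k=np.linalg.lstsq(A,P,rcond=None)[0]; d,m=k; print("scale",np.hypot(*d),"yaw",np.degrees(np.arctan2(-d[0],d[1])),"mid of near ends",m, "res",(A@k-P).round(4).tolist())
y=np.arctan2(-d[0],d[1]); print("centre",m+.058*np.array([np.cos(y),np.sin(y)]))
# floor outline in the scene: far corners of the floor, near corners
q=np.array([(72,378),(481,376),(476,268),(113,273)])/3.2+[190,170]
P=plane(q,.03,c)[:,:2]; print("floor",P.round(3).tolist())
# top camera sticks, both ends
q=np.array([(305,85),(360,90),(380,92),(436,97),(457,98),(515,104), (300,158),(354,163),(377,165),(432,170),(453,172),(510,177)])/2.6+[200,90]
P=plane(q,.07,t)[:,:2]; print("top sticks mean",P.mean(0), P[:6].mean(0),P[6:].mean(0), np.hypot(*(P[:6].mean(0)-P[6:].mean(0))))
E
```

```text
[[0.5993, -0.2476], [0.6067, -0.1654], [0.6116, -0.1312], [0.6197, -0.0458], [0.6269, -0.0148], [0.6394, 0.0697]]
scale 1.0007656756287082 yaw -7.176278762171652 mid of near ends [ 0.61726206 -0.08919005] res [[-0.0021, -0.0004], [0.0011, 0.0007], [0.0005, 0.0003], [0.0029, -0.0017], [-0.0002, 0.0011], [-0.0021, -0.0001]]
centre [ 0.67480772 -0.09643555]
floor [[0.715, -0.277], [0.761, 0.072], [0.623, 0.09], [0.582, -0.244]]
top sticks mean [ 0.66096213 -0.09344116] [ 0.71804675 -0.09901077] [ 0.60387752 -0.08787155] 0.1147113553693328
```

```bash
python3 - <<'E'
from h import *
print(lift([.668,-.095],-6.8,.085,.085))
E
```

```text
[array([-0.1502, -0.001 ,  0.0753]), array([ 0.0164, -0.0204,  0.4433])]
```

```bash
python3 -m inch '[[[-0.006,0,0.003,0,0,0.4],[-0.02,0,0.01,0,0,0.4],[-0.04,0,0.02,0,0,0.4],[-0.062,0,0.031,0,0,0.4],[-0.086,-0.001,0.043,0,0,0.4],[-0.108,-0.001,0.054,0,0,0.4],[-0.128,-0.001,0.064,0,0,0.4],[-0.142,-0.001,0.071,0,0,0.4],[-0.149,-0.001,0.075,0,0,0.4],[-0.15,-0.001,0.075,0,0,0.4]]]'; python3 - <<'E'
from h import *
print(lift([.668,-.095],-6.8,.05,.085))
c=shoot('top','t1'); cv2.imwrite('pics/t1a.png',cv2.resize(c['img'][100:230,200:420],None,fx=3,fy=3,interpolation=cv2.INTER_CUBIC))
s=shoot('scene','s4')
for c,n in ((c,"top"),(s,"scene")):
    hsv=cv2.cvtColor(c["img"],cv2.COLOR_BGR2HSV); m=(c["img"].max(2)<110)&(hsv[...,1]>90)&(hsv[...,0]<20)
    ref=project([[.668,-.095,.107]],c)[0]; print(n,"ref",ref)
    for ce,st in blobs(m,100):
        if np.hypot(*(ce-ref))<25: print(n,ce,st,plane(ce,.107,c))
E
```

```text
t: 11.68
eef_pos: [0.5835, -0.0845, 0.2013]
orientation: [-0.001, 0.059, 0.998, 0.0]
wrist_force: [-0.6, -0.7, -3.0]
grip_width: 0.0231
gripper_force: 60.0
[array([-0.0002, -0.0005,  0.0343]), array([ 0.0161, -0.1016,  0.0722])]
top ref [357.29365191 136.11690312]
scene ref [275.43365759 249.97893462]
scene [273.74747475 254.22979798] [256 240  36  40 792] [[ 0.68502008 -0.10069371  0.107     ]]
```

View pics/t1a.png

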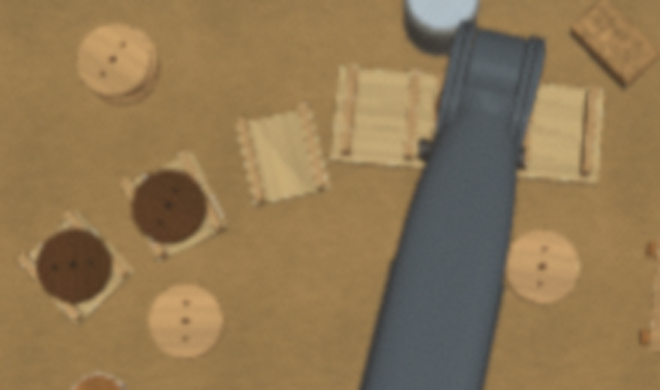

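The arm hides the rack from above, but the scene blob puts the plate within about 1 cm of bay b's middle, allowing for the visible edge. I lower it and back out.

```bash
python3 -m inch '[[[0,0,0.006,0,0,0],[0,0,0.012,0,0,0],[0,0,0.017,0,0,0],[0,0,0.022,0,0,0],[0,0,0.028,0,0,0],[0,0,0.034,0,0,0],[0,0,0.034,0,0,0]]]' && python3 -m inch '[[[0.02,0,0,0,0,0],[0.05,0,0,0,0,0],[0.09,0,0,0,0,0],[0.13,0,0,0,0,0],[0.17,0,0,0,0,0],[0.2,0,0,0,0,0],[0.2,0,0,0,0,0]]]'; python3 - <<'E'
from h import *
c=shoot('scene','s5'); cv2.imwrite('pics/s5a.png',cv2.resize(c['img'][170:300,190:440],None,fx=3.2,fy=3.2,interpolation=cv2.INTER_CUBIC))
c=shoot('top','t2')
hsv=cv2.cvtColor(c["img"],cv2.COLOR_BGR2HSV); m=(c["img"].max(2)<110)&(hsv[...,1]>90)&(hsv[...,0]<20)
for ce,st in blobs(m,250):
   if 100<ce[1]<230 and 200<ce[0]<420: print(ce,st,plane(ce,.088,c),plane(ce,.06,c))
print(lift([.562,.3063],26.5,.1,.25))
print(lift([.562,.3063],26.5,.022,.21))
E
```

```text
t: 12.65
eef_pos: [0.583, -0.0847, 0.1676]
orientation: [-0.001, 0.059, 0.998, 0.0]
wrist_force: [0.6, 0.3, -2.6]
grip_width: 0.0237
gripper_force: 60.0
t: 13.52
eef_pos: [0.3833, -0.0609, 0.1685]
orientation: [0.0, 0.059, 0.998, -0.0]
wrist_force: [0.7, -0.9, -2.0]
grip_width: 0.0237
gripper_force: 60.1
[357.33260394 137.39387309] [346 126  24  24 457] [[ 0.66784644 -0.0963263   0.088     ]] [[ 0.67513148 -0.09834222  0.06      ]]
[255.91648352 168.54065934] [244 157  25  24 455] [[0.55514686 0.30265032 0.088     ]] [[0.56065332 0.30693091 0.06      ]]
[224.39120879 188.27252747] [213 177  24  24 455] [[0.48108332 0.42625634 0.088     ]] [[0.48542093 0.43248763 0.06      ]]
[array([ 0.077 ,  0.2489, -0.0483]), array([ -0.0693,   0.1383, -33.269 ])]
[array([0.0437, 0.2709, 0.0298]), array([ -0.0693,   0.1383, -33.269 ])]
```

View pics/s5a.png

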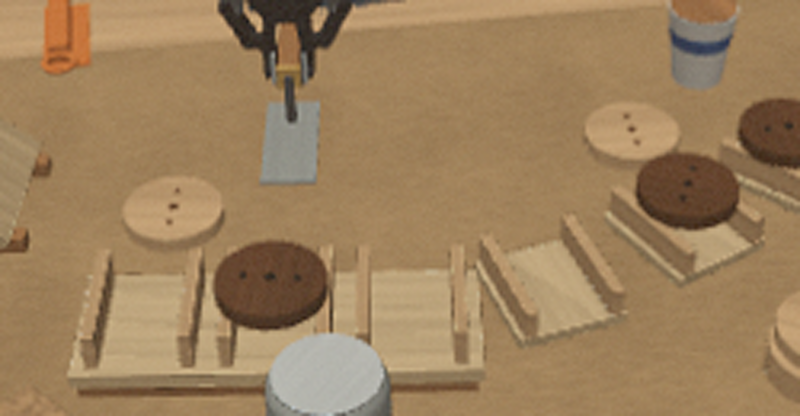

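Plate a sits at (0.668,-0.096), centred in bay b, with the blade out. Next is plate b. The entry height is 30 mm, to clear the raw plate beside its stand.

```bash
python3 -m inch '[[[0.01,0.03,-0.03,0,0,-6],[0.03,0.08,-0.048,0,0,-13],[0.055,0.14,-0.048,0,0,-20],[0.077,0.2,-0.048,0,0,-27],[0.077,0.249,-0.048,0,0,-33.2],[0.077,0.249,-0.048,0,0,-33.2],[0.077,0.249,-0.048,0,0,-33.2]]]'; python3 - <<'E'
from h import *
for a,z in ((.21,.03),(.085,.03)):print(lift([.562,.3063],26.5,z,a))
E
```

```text
t: 14.5
eef_pos: [0.3381, 0.1952, 0.2165]
orientation: [-0.0, -0.229, 0.973, -0.0]
wrist_force: [-0.3, -0.3, -3.0]
grip_width: 0.0232
gripper_force: 60.5
[array([-0.0399, -0.0004,  0.0695]), array([-0.0356, -0.0176, -0.031 ])]
[array([-0.1649, -0.0004,  0.0695]), array([-0.0356, -0.0176, -0.031 ])]
```

```bash
python3 -m inch '[[[-0.02,0,0.03,0,0,0],[-0.04,0,0.06,0,0,0],[-0.04,0,0.0695,0,0,0],[-0.04,0,0.0695,0,0,0]]]'; python3 -c "
from h import *
c=shoot('scene','s6')
cv2.imwrite('pics/s6a.png',cv2.resize(c['img'][180:290,330:510],None,fx=4.2,fy=4.2,interpolation=cv2.INTER_CUBIC))"
```

```text
t: 15.0
eef_pos: [0.3729, 0.2115, 0.1463]
orientation: [-0.001, -0.228, 0.974, -0.0]
wrist_force: [-0.2, -0.4, -1.5]
grip_width: 0.023
gripper_force: 60.4
```

View pics/s6a.png

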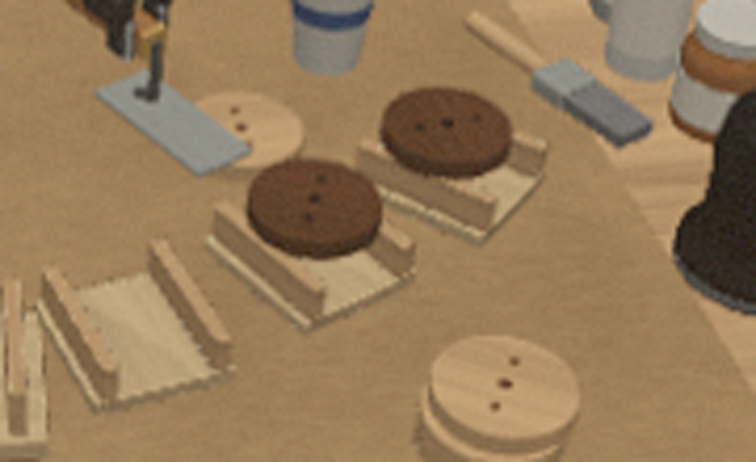

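That image shows the blade lined up with stand b, and the raw plate untouched. I have now viewed 16 pictures, over the limit of 14, so I will view no more and work from numbers.

```bash
python3 -m inch '[[[-0.03,0,0,0,0,0],[-0.06,0,0,0,0,0],[-0.09,0,0,0,0,0],[-0.115,0,0,0,0,0],[-0.1255,0,0,0,0,0],[-0.1255,0,0,0,0,0]]]' && python3 -m inch '[[[0,0,-0.005,0,0,0],[0,0,-0.01,0,0,0],[0,0,-0.015,0,0,0],[0,0,-0.022,0,0,0],[0,0,-0.032,0,0,0],[0,0,-0.045,0,0,0],[0,0,-0.06,0,0,0],[0,0,-0.075,0,0,0],[0,0,-0.08,0,0,0],[0,0,-0.08,0,0,0]]]'; cat >> h.py <<'E'
def plates(name,save,zs=(.06,.088),lo=250):
    c=shoot(name,save); hsv=cv2.cvtColor(c["img"],cv2.COLOR_BGR2HSV); m=(c["img"].max(2)<110)&(hsv[...,1]>90)&(hsv[...,0]<20)
    for ce,st in blobs(m,lo):
        X=plane(ce,.06,c)[0]
        if .4<X[0]<.9 and -.35<X[1]<.52: print(name,ce.round(1),st,[plane(ce,z,c)[0].round(4).tolist() for z in zs])
E
python3 - <<'E'
from h import *
plates('scene','s7',(.06,.115)); plates('top','t3',(.06,.115))
print(lift([.668+.118*.1184,-.095+.118*.993],-6.8,.11,.235))
E
```

```text
t: 15.8
eef_pos: [0.4861, 0.2686, 0.1478]
orientation: [0.0, -0.229, 0.974, 0.0]
wrist_force: [-0.4, 0.9, -2.1]
grip_width: 0.0231
gripper_force: 60.5
t: 17.05
eef_pos: [0.4861, 0.2689, 0.2276]
orientation: [0.001, -0.229, 0.973, 0.0]
wrist_force: [0.3, -0.9, -4.0]
grip_width: 0.0229
gripper_force: 60.3
scene [420.  211.2] [ 391  200   61   23 1128] [[0.4927, 0.3755, 0.06], [0.5637, 0.3477, 0.115]]
scene [274.  259.2] [257 246  36  34 782] [[0.6527, -0.1012, 0.06], [0.7143, -0.1013, 0.115]]
top [357.3 137.4] [346 126  24  24 455] [[0.6751, -0.0982, 0.06], [0.6608, -0.0943, 0.115]]
top [223.8 188.6] [213 177  25  24 425] [[0.484, 0.435, 0.06], [0.4755, 0.4227, 0.115]]
[array([ 0.1304, -0.1793, -0.0006]), array([-1.43000e-02, -6.39000e-02,  3.32415e+01])]
```

```bash
python3 - <<'E'
from h import *
c=load('s7.npz'); print(project([[.562,.3063,.124],[.562,.3063,.051],[.4854,.4325,.051]],c).round(1))
hsv=cv2.cvtColor(c["img"],cv2.COLOR_BGR2HSV); m=(c["img"].max(2)<110)&(hsv[...,1]>90)&(hsv[...,0]<20)
for y in range(190,245,4): print(y,''.join('#' if v else '.' for v in m[y,380:460]))
E
```

```text
[[406.8 209.7]
 [404.7 228.7]
 [435.9 210.5]]
190 .............#..................................................................
194 ................................................................................
198 ................................................................................
202 ..............#######################..........################.................
206 ...........##########################################################...........
210 .......#...############################################################.........
214 ...........#############################################################........
218 ..............############################..##########################..........
222 ......................############........................#.....................
226 ................................................................................
230 ................................................................................
234 ................................................................................
238 ................................................................................
242 ................................................................................
```

Plate b is up and on the blade. Now I carry it to bay a.

```bash
python3 -m inch '[[[0.005,0,0,0,0,0],[0.016,0,0,0,0,0],[0.033,0,0,0,0,0],[0.053,0,0,0,0,0],[0.075,0,0,0,0,0],[0.095,0,0,0,0,0],[0.113,0,0,0,0,0],[0.124,0,0,0,0,0],[0.13,0,0,0,0,0],[0.13,0,0,0,0,0]]]' && python3 -m inch '[[[0,-0.004,0,0,0,0.9],[0,-0.014,0,0,0,3],[0,-0.03,0,0,0,6],[0,-0.05,0,0,0,9.5],[0,-0.072,0,0,0,13.5],[0,-0.094,0,0,0,17.5],[0,-0.116,0,0,0,21.5],[0,-0.137,0,0,0,25.5],[0,-0.155,0,0,0,29],[0,-0.168,0,0,0,31.5]]]' && python3 -m inch '[[[0,-0.007,0,0,0,1.1],[0,-0.0105,0,0,0,1.7],[0,-0.0113,0,0,0,1.74],[0,-0.0113,0,0,0,1.74]]]'; python3 - <<'E'
from h import *
print(lift([.682,.0222],-6.8,.085,.085))
E
```

```text
t: 18.4
eef_pos: [0.3693, 0.2108, 0.227]
orientation: [0.0, -0.229, 0.974, 0.0]
wrist_force: [0.7, -0.0, -2.3]
grip_width: 0.0232
gripper_force: 60.3
t: 19.65
eef_pos: [0.4448, 0.0593, 0.2268]
orientation: [-0.0, 0.046, 0.999, 0.0]
wrist_force: [-0.3, 0.4, -3.1]
grip_width: 0.0235
gripper_force: 60.4
t: 20.15
eef_pos: [0.443, 0.0495, 0.227]
orientation: [0.0, 0.059, 0.998, 0.0]
wrist_force: [-0.5, 0.2, -2.5]
grip_width: 0.0231
gripper_force: 60.4
[array([-0.1555,  0.0011,  0.025 ]), array([0.0141, 0.0019, 0.0419])]
```

```bash
python3 -m inch '[[[-0.006,0,0,0,0,0],[-0.02,0,0,0,0,0],[-0.04,0,0,0,0,0],[-0.064,0,0.005,0,0,0],[-0.09,0,0.01,0,0,0],[-0.112,0.001,0.015,0,0,0],[-0.132,0.001,0.02,0,0,0],[-0.147,0.001,0.024,0,0,0],[-0.1545,0.001,0.025,0,0,0],[-0.1555,0.001,0.025,0,0,0]]]'; python3 - <<'E'
from h import *
print(lift([.682,.0222],-6.8,.05,.085))
c=shoot('scene','s8'); print(project([[.682,.0222,.098]],c)); plates('scene','s8',(.1,),150)
E
```

```text
t: 21.4
eef_pos: [0.5982, 0.0317, 0.2014]
orientation: [-0.0, 0.059, 0.998, 0.0]
wrist_force: [-0.3, -0.4, -3.1]
grip_width: 0.0231
gripper_force: 60.3
[array([0.0007, 0.0005, 0.0344]), array([-0.0011, -0.0427, -0.0024])]
[[318.26985797 251.73317767]]
scene [435.8 211.4] [421 201  31  22 525] [[0.5529, 0.4031, 0.1]]
scene [317.5 252.9] [300 239  36  28 789] [[0.6886, 0.0191, 0.1]]
scene [274.1 259.1] [257 246  36  29 778] [[0.697, -0.1009, 0.1]]
```

```bash
python3 -m inch '[[[0,0,0.006,0,0,0],[0,0,0.012,0,0,0],[0,0,0.017,0,0,0],[0,0,0.022,0,0,0],[0,0,0.028,0,0,0],[0,0,0.034,0,0,0],[0,0,0.034,0,0,0]]]' && python3 -m inch '[[[0.02,0,0,0,0,0],[0.05,0,0,0,0,0],[0.09,0,0,0,0,0],[0.13,0,0,0,0,0],[0.17,0,0,0,0,0],[0.2,0,0,0,0,0],[0.2,0,0,0,0,0]]]'; python3 - <<'E'
from h import *
plates('top','t4',(.06,.088))
print(lift([.4865,.4345],42.3,.1,.27)); print(lift([.4865,.4345],42.3,.03,.21))
E
```

```text
t: 22.38
eef_pos: [0.5973, 0.0318, 0.1671]
orientation: [-0.001, 0.059, 0.998, -0.0]
wrist_force: [-1.0, 0.1, -2.8]
grip_width: 0.023
gripper_force: 60.4
t: 23.25
eef_pos: [0.3975, 0.0557, 0.168]
orientation: [-0.0, 0.059, 0.998, 0.0]
wrist_force: [0.5, -0.8, -2.3]
grip_width: 0.0232
gripper_force: 60.5
top [326.8 135. ] [315 123  24  25 454] [[0.6883, 0.0228, 0.06], [0.6808, 0.023, 0.088]]
top [357.3 137.4] [346 126  24  24 457] [[0.6751, -0.0983, 0.06], [0.6678, -0.0963, 0.088]]
top [224.4 188.2] [213 177  24  24 456] [[0.4855, 0.4324, 0.06], [0.4812, 0.4262, 0.088]]
[array([ 0.1346,  0.1826, -0.0489]), array([-3.90000e-02,  1.06600e-01, -4.90807e+01])]
[array([0.0955, 0.228 , 0.0212]), array([-3.90000e-02,  1.06600e-01, -4.90807e+01])]
```

```bash
python3 -m inch '[[[0.02,0.03,-0.03,0,0,-8],[0.05,0.08,-0.049,0,0,-16],[0.09,0.13,-0.049,0,0,-25],[0.12,0.17,-0.049,0,0,-34],[0.135,0.183,-0.049,0,0,-43],[0.135,0.183,-0.049,0,0,-49],[0.135,0.183,-0.049,0,0,-49],[0.135,0.183,-0.049,0,0,-49],[0.135,0.183,-0.049,0,0,-49]]]'; python3 - <<'E'
from h import *
c=load("w1.npz"); P=plane([(475,150),(349,174)],.092,c); P2=plane([(349,174)],.018,c)[0,:2]; u=np.array([np.cos(np.radians(42.3)),np.sin(np.radians(42.3))]); n=np.array([-u[1],u[0]])
g=np.array([.4865,.4345]); print("cup",P[0],(P[0,:2]-g)@u,(P[0,:2]-g)@n,"raw",P2,(P2-g)@u,(P2-g)@n)
for a,z in ((.21,.03),(.085,.03)):print(lift(g,42.3,z,a))
E
```

```text
t: 24.42
eef_pos: [0.2872, 0.253, 0.217]
orientation: [0.0, -0.359, 0.933, -0.0]
wrist_force: [0.1, -0.2, -1.8]
grip_width: 0.0233
gripper_force: 60.7
cup [0.30218348 0.3921593  0.092     ] -0.16482204800096942 0.09273082434546438 raw [0.41112007 0.29119942] -0.15219642125137145 -0.0552579278682918
[array([-0.0595,  0.0004,  0.07  ]), array([-0.0042,  0.0088, -0.2029])]
[array([-0.1845,  0.0008,  0.07  ]), array([-0.0042,  0.0088, -0.2029])]
```

```bash
python3 -m inch '[[[-0.03,0,0.03,0,0,-0.2],[-0.06,0.0005,0.06,0,0,-0.2],[-0.06,0.0005,0.07,0,0,-0.2],[-0.06,0.0005,0.07,0,0,-0.2]]]'; python3 -m inch '[[[-0.03,0,0,0,0,0],[-0.06,0,0,0,0,0],[-0.09,0,0,0,0,0],[-0.115,0,0,0,0,0],[-0.125,0,0,0,0,0],[-0.125,0,0,0,0,0]]]'; python3 - <<'E'
from h import *
print(lift([.4865,.4345],42.3,.03,.085))
plates('scene','s9',(.055,),150)
E
```

```text
t: 24.92
eef_pos: [0.33, 0.2929, 0.1459]
orientation: [-0.002, -0.361, 0.932, -0.0]
wrist_force: [0.7, -0.6, -2.1]
grip_width: 0.0232
gripper_force: 60.7
t: 25.68
eef_pos: [0.4233, 0.378, 0.1478]
orientation: [0.0, -0.362, 0.932, -0.0]
wrist_force: [-0.7, 0.3, -2.0]
grip_width: 0.0231
gripper_force: 60.8
[array([ 0.0002, -0.0007,  0.0008]), array([-0.0127,  0.028 ,  0.0888])]
scene [435.7 211.4] [421 201  31  22 532] [[0.4953, 0.4281, 0.055]]
scene [317.6 257.9] [300 245  36  27 776] [[0.6592, 0.0227, 0.055]]
scene [274.  259.2] [257 246  35  34 782] [[0.647, -0.1011, 0.055]]
```

```bash
python3 -m inch '[[[0,0,-0.005,0,0,0],[0,0,-0.01,0,0,0],[0,0,-0.015,0,0,0],[0,0,-0.022,0,0,0],[0,0,-0.032,0,0,0],[0,0,-0.045,0,0,0],[0,0,-0.06,0,0,0],[0,0,-0.075,0,0,0],[0,0,-0.085,0,0,0],[0,0,-0.085,0,0,0]]]'; python3 - <<'E'
from h import *
c=shoot('scene','s10'); print(project([[.4855,.4325,.128]],c)); plates('scene','s10',(.13,),150)
print(lift([.654,-.2122],-6.8,.115,.26))
E
```

```text
t: 26.98
eef_pos: [0.4238, 0.3785, 0.2335]
orientation: [0.001, -0.362, 0.932, 0.0]
wrist_force: [-0.0, -0.5, -3.9]
grip_width: 0.023
gripper_force: 60.6
[[438.8752107  190.87036933]]
scene [317.6 257.8] [300 245  36  27 780] [[0.7421, 0.0128, 0.13]]
scene [274.  259.2] [257 246  35  35 782] [[0.7312, -0.1014, 0.13]]
[array([ 3.974e-01, -3.947e-01, -2.000e-04]), array([-8.10000e-03, -2.89000e-02,  4.92014e+01])]
```

```bash
python3 - <<'E'
from h import *
c=load('s10.npz'); hsv=cv2.cvtColor(c["img"],cv2.COLOR_BGR2HSV); m=(c["img"].max(2)<110)&(hsv[...,1]>90)&(hsv[...,0]<20)
print([(ce.round(1),s) for ce,s in blobs(m,200) if 400<ce[0]<470])
E
python3 -m inch '[[[0.005,0,0,0,0,0],[0.016,0,0,0,0,0],[0.033,0,0,0,0,0],[0.053,0,0,0,0,0],[0.073,0,0,0,0,0],[0.091,0,0,0,0,0],[0.106,0,0,0,0,0],[0.116,0,0,0,0,0],[0.12,0,0,0,0,0],[0.12,0,0,0,0,0]]]'; python3 - <<'E'
from h import *
print(lift([.654,-.2122],-6.8,.115,.26))
E
```

```text
[(array([439.1, 192. ]), array([424, 182,  31,  21, 541], dtype=int32))]
t: 28.32
eef_pos: [0.3346, 0.2971, 0.232]
orientation: [0.0, -0.362, 0.932, 0.0]
wrist_force: [0.8, 0.1, -3.7]
grip_width: 0.0235
gripper_force: 60.6
[array([ 2.774e-01, -3.947e-01, -2.000e-04]), array([9.50000e-03, 2.96000e-02, 4.91958e+01])]
```

```bash
python3 -m inch '[[[0.004,-0.006,0,0,0,0.7],[0.014,-0.02,0,0,0,2.5],[0.029,-0.041,0,0,0,5.2],[0.047,-0.067,0,0,0,8.4],[0.067,-0.095,0,0,0,11.8],[0.086,-0.122,0,0,0,15.2],[0.105,-0.15,0,0,0,18.7],[0.122,-0.173,0,0,0,21.6],[0.134,-0.19,0,0,0,23.6],[0.139,-0.197,0,0,0,24.6]]]'; python3 - <<'E'
from h import *
print(lift([.654,-.2122],-6.8,.115,.26))
E
```

```text
t: 29.58
eef_pos: [0.3647, 0.0564, 0.232]
orientation: [0.0, -0.153, 0.988, -0.0]
wrist_force: [0.1, 0.3, -2.8]
grip_width: 0.0233
gripper_force: 60.6
[array([ 0.0421, -0.2361,  0.    ]), array([-2.19000e-02,  4.10000e-03,  2.43769e+01])]
```

```bash
python3 -m inch '[[[0.001,-0.007,0,0,0,0.7],[0.004,-0.023,0,0,0,2.5],[0.009,-0.049,0,0,0,5.2],[0.014,-0.08,0,0,0,8.4],[0.02,-0.114,0,0,0,11.8],[0.026,-0.147,0,0,0,15.2],[0.032,-0.18,0,0,0,18.6],[0.037,-0.208,0,0,0,21.5],[0.041,-0.228,0,0,0,23.5],[0.042,-0.236,0,0,0,24.4]]]'; python3 - <<'E'
from h import *
print(lift([.654,-.2122],-6.8,.085,.085))
E
```

```text
t: 30.82
eef_pos: [0.3971, -0.1801, 0.2317]
orientation: [-0.0, 0.058, 0.998, 0.0]
wrist_force: [0.1, -0.4, -3.6]
grip_width: 0.0233
gripper_force: 60.6
[array([-0.1739, -0.0018,  0.0297]), array([ 0.0238, -0.0209,  0.1362])]
```

```bash
python3 -m inch '[[[-0.007,0,0,0,0,0],[-0.022,0,0,0,0,0],[-0.044,0,0,0,0,0],[-0.07,0,0.005,0,0,0],[-0.098,-0.001,0.01,0,0,0],[-0.124,-0.001,0.017,0,0,0],[-0.147,-0.002,0.023,0,0,0],[-0.164,-0.002,0.028,0,0,0],[-0.172,-0.002,0.03,0,0,0],[-0.174,-0.002,0.03,0,0,0]]]'; python3 - <<'E'
from h import *
print(lift([.654,-.2122],-6.8,.05,.085))
c=shoot('scene','s11'); print(project([[.654,-.2122,.098]],c)); plates('scene','s11',(.1,),150)
E
```

```text
t: 32.08
eef_pos: [0.5697, -0.2007, 0.2015]
orientation: [-0.001, 0.057, 0.998, 0.0]
wrist_force: [1.1, -0.3, -2.9]
grip_width: 0.0231
gripper_force: 60.6
[array([-0.0001, -0.0015,  0.0345]), array([ 0.0304, -0.0638,  0.2767])]
[[233.24540342 253.04061391]]
scene [231.8 254.6] [215 240  36  42 806] [[0.6625, -0.2159, 0.1]]
scene [317.5 258. ] [300 245  36  27 753] [[0.7094, 0.0164, 0.1]]
scene [274.2 259.1] [257 246  35  29 761] [[0.6971, -0.1007, 0.1]]
```

```bash
python3 -m inch '[[[0,0,0.006,0,0,0.2],[0,0,0.012,0,0,0.2],[0,0,0.017,0,0,0.2],[0,0,0.022,0,0,0.2],[0,0,0.028,0,0,0.2],[0,0,0.034,0,0,0.2],[0,0,0.034,0,0,0.2]]]' && python3 -m inch '[[[0.02,0,0,0,0,0],[0.05,0,0,0,0,0],[0.09,0,0,0,0,0],[0.13,0,0,0,0,0],[0.17,0,0,0,0,0],[0.2,0,0,0,0,0],[0.2,0,0,0,0,0]]]'; python3 - <<'E'
from h import *
plates('top','t5',(.06,.088)); s=shoot('scene','s12')
t=load('t5.npz')
cv2.imwrite('pics/b_t.png',cv2.resize(t['img'][160:240,400:500],None,fx=4,fy=4,interpolation=cv2.INTER_CUBIC))
cv2.imwrite('pics/b_s.png',cv2.resize(s['img'][160:250,100:230],None,fx=4,fy=4,interpolation=cv2.INTER_CUBIC))
E
```

```text
t: 33.05
eef_pos: [0.5692, -0.2014, 0.1671]
orientation: [-0.001, 0.059, 0.998, 0.0]
wrist_force: [0.3, 0.3, -2.4]
grip_width: 0.0231
gripper_force: 60.6
t: 33.92
eef_pos: [0.3695, -0.1775, 0.1681]
orientation: [-0.0, 0.06, 0.998, -0.0]
wrist_force: [0.2, 0.4, -1.1]
grip_width: 0.0236
gripper_force: 60.7
top [326.8 135. ] [315 123  24  25 450] [[0.6884, 0.0228, 0.06], [0.6809, 0.023, 0.088]]
top [357.3 137.4] [346 126  24  24 458] [[0.675, -0.0982, 0.06], [0.6677, -0.0962, 0.088]]
top [386.6 140.8] [374 129  25  24 459] [[0.6579, -0.2145, 0.06], [0.6509, -0.2107, 0.088]]
```

All three plates are centred, within about 4 mm, and the blade is free. Now I measure the peg by masks in the top and scene views, triangulating both of its ends.

```bash
python3 - <<'E'
from h import *
def ends(c,box):
    x0,y0,x1,y1=box; im=c["img"].astype(int); m=np.zeros(im.shape[:2],bool)
    m[y0:y1,x0:x1]=((im[...,2]-im[...,0])<28)[y0:y1,x0:x1]
    out=[]
    n,l,s,ce=cv2.connectedComponentsWithStats(m.astype(np.uint8))
    for k in range(1,n):
        if s[k,4]>8:
            p=np.argwhere(l==k)[:,::-1].astype(float); mu=p.mean(0); v=np.linalg.svd(p-mu)[2][0] if len(p)<4000 else None; t=(p-mu)@v
            out.append((s[k].tolist(),(mu+v*t.min()).round(1),(mu+v*t.max()).round(1)))
    return out
t=load('t5.npz'); s=load('s12.npz')
for n,c,b in (("top",t,(435,175,480,220)),("scene",s,(120,165,200,240))):
    for o in ends(c,b): print(n,o)
# predictions from the board model
bc=np.array([.421,-.436]) 
for n,uv,z in (("tip",(456.9,192.3),.227),("foot",(467.3,196.5),.16)): 
    X=plane(uv,z,t); print(n,X,project(X,s))
w=load('w5.npz'); print("board corner w5",plane([(83,133),(109,260)],.025,w))
E
```

```text
top ([458, 192, 10, 6, 19], array([457.7, 192.6]), array([466.8, 196.5]))
scene ([140, 176, 15, 20, 64], array([153.4, 176.3]), array([140.1, 195. ]))
scene ([137, 220, 15, 8, 63], array([136.7, 222.6]), array([150.9, 225.4]))
scene ([120, 222, 10, 11, 67], array([128.8, 223.5]), array([118.4, 228.7]))
scene ([123, 239, 10, 1, 10], array([123., 239.]), array([132., 239.]))
tip [[ 0.42144769 -0.4356849   0.227     ]] [[154.52700514 176.06664809]]
foot [[ 0.41340735 -0.49312793  0.16      ]] [[140.62171641 194.6309282 ]]
board corner w5 [[ 0.35395604 -0.32195925  0.025     ]
 [ 0.51152083 -0.34543213  0.025     ]]
```

```bash
cat >> h.py <<'E'
FOOT=np.array([.4125,-.493,.16]); PY=81.5
def hang(s,foot=FOOT,py=PY,dx=0):
    """shift/turn bringing the eye to height s along the peg, blade parallel to the panel"""
    from workcell import r
    y,a=np.radians(py),np.radians(40); n=np.array([np.sin(a)*np.cos(y),np.sin(a)*np.sin(y),np.cos(a)]); d=np.array([np.cos(a)*np.cos(y),np.cos(a)*np.sin(y),-np.sin(a)])
    G=np.c_[-d,np.cross(n,d),-n]; p=foot+s*n+.101*d+.055*n; P=toolT(r.read_state())
    return p.round(4),(P[:3,:3].T@(p-P[:3,3])).round(4), R.from_matrix(P[:3,:3].T@G).as_rotvec(degrees=True).round(2)
E
python3 -m inch '[[[0,0,-0.05,0,0,-10],[0,0,-0.1,0,0,-20],[0,0,-0.15,0,0,-30],[0,0,-0.15,0,0,-40],[0,0,-0.15,0,0,-50],[0,0,-0.15,0,0,-60],[0,0,-0.15,0,0,-70],[0,0,-0.15,0,0,-80],[0,0,-0.15,0,0,-88],[0,0,-0.15,0,0,-88]]]'; python3 - <<'E'
from h import *
from workcell import r
print(r.read_state()["qpos"].round(2)); print(hang(.16)); print(hang(.107))
E
```

```text
t: 35.28
eef_pos: [0.372, -0.1782, 0.3183]
orientation: [0.0, -0.65, 0.76, -0.001]
wrist_force: [0.2, -0.3, -1.5]
grip_width: 0.0232
gripper_force: 60.7
[-0.61 -0.24 -0.14  1.67  0.   -2.03]
(array([ 0.4444, -0.2798,  0.2598]), array([ 0.0892, -0.0871,  0.0586]), array([ 0.07, 39.98, -0.36]))
(array([ 0.4393, -0.3135,  0.2192]), array([ 0.1233, -0.0873,  0.0992]), array([ 0.07, 39.98, -0.36]))
```

```bash
python3 -m inch '[[[0.02,-0.02,0.012,0,8,0],[0.04,-0.04,0.025,0,16,0],[0.06,-0.06,0.04,0,24,0],[0.08,-0.08,0.052,0,32,0],[0.089,-0.087,0.0585,0,40,-0.3],[0.089,-0.087,0.0585,0,40,-0.3],[0.089,-0.087,0.0585,0,40,-0.3]]]'; python3 - <<'E'
from h import *
from workcell import r
print(r.read_state()["qpos"].round(2)); print(hang(.107))
c=shoot('wrist','w6'); y,a=np.radians(PY),np.radians(40); n=np.array([np.sin(a)*np.cos(y),np.sin(a)*np.sin(y),np.cos(a)])
print("peg tip,foot pred",project([FOOT+.088*n,FOOT],c).round(1).tolist())
X=np.array([[.101,0,.055]])@c["P"][:3,:3].T+c["P"][:3,3]; print("eye pred",project(X,c).round(1))
im=c["img"].astype(int); m=((im[...,2]-im[...,0])<28)&(im.max(2)>60); m[130:]=0
for y in range(0,125,4): print(y,''.join('#' if v else '.' for v in m[y,250:390:2]))
E
```

```text
t: 36.15
eef_pos: [0.4437, -0.2789, 0.2599]
orientation: [-0.259, -0.613, 0.712, -0.222]
wrist_force: [1.0, -0.1, -1.5]
grip_width: 0.0233
gripper_force: 60.8
[-0.4  -0.12 -0.27  1.22 -0.67 -1.89]
(array([ 0.4393, -0.3135,  0.2192]), array([ 0.0006, -0.0009,  0.0536]), array([ 0.05,  0.13, -0.02]))
peg tip,foot pred [[315.0, 66.6], [315.9, 80.7]]
eye pred [[315.7  41. ]]
0 ..................################################....................
4 ....#...........###################################...................
8 ..............#######################################.................
12 ..........##.###############.#.##......################...............
16 #########################.......#..........#############..............
20 #######################.........##...........############.............
24 #####################............##............##########.............
28 ####################.............##..............########.............
32 ###################...............#..............#########............
36 ..........#########..............................#########..
[... 945 characters left out ...]
...##......................
92 ......................................................................
96 ......................................................................
100 ......................................................................
104 ......................................................................
108 ......................................................................
112 ......................................................................
116 ......................................................................
120 ......................................................................
124 ......................................................................
```

The peg shows through the ring: its column is about 318 and the ring's about 317.5, and the tip row is close to the prediction. I advance along the peg.

```bash
python3 -m inch '[[[0,0,0.025,0,0,0],[0.0005,-0.0005,0.05,0,0,0],[0.0005,-0.0005,0.0535,0,0,0],[0.0005,-0.0005,0.0535,0,0,0]]]'; python3 - <<'E'
from h import *
print(hang(.064))
c=shoot('wrist','w7'); y,a=np.radians(PY),np.radians(40); n=np.array([np.sin(a)*np.cos(y),np.sin(a)*np.sin(y),np.cos(a)])
print("peg tip,foot pred",project([FOOT+.088*n,FOOT],c).round(1).tolist())
im=c["img"].astype(int); m=((im[...,2]-im[...,0])<28)&(im.max(2)>60); m[130:]=0
for y in range(0,92,4): print(y,''.join('#' if v else '.' for v in m[y,250:390:2]))
E
```

```text
t: 36.7
eef_pos: [0.4386, -0.3139, 0.2198]
orientation: [-0.259, -0.613, 0.712, -0.223]
wrist_force: [0.3, 0.4, -1.6]
grip_width: 0.0226
gripper_force: 60.7
(array([ 0.4352, -0.3408,  0.1862]), array([-0.0008, -0.0007,  0.0432]), array([ 0.07,  0.01, -0.05]))
peg tip,foot pred [[314.3, 52.8], [315.6, 75.8]]
0 ..................###############################.....................
4 ..#.##...........###################################..................
8 ...............######################################.................
12 ......#####..################...##.....################...............
16 ####......##############....................############..............
20 ...........############......................############.............
24 ...........##########..........................##########.............
28 ...........########..............................########.............
32 ..........#########..............................#########............
36 ..........#########..............................#########............
40 ..........########................................#
[... 207 characters left out ...]
###...........########............
56 ...........########..........##########..........########.............
60 ...........#########..........#########..........########.............
64 ............########..........########..........########..............
68 ............##########........########........##########..............
72 .............###########.......######.......###########...............
76 ...............###########.....######.....###########.................
80 ................###################################...................
84 ..................################################....................
88 ....................##........................##......................
```

```bash
python3 -m inch '[[[-0.0005,-0.0005,0.015,0,0,0],[-0.001,-0.0005,0.028,0,0,0],[-0.001,-0.0005,0.036,0,0,0],[-0.001,-0.0005,0.041,0,0,0],[-0.001,-0.0005,0.043,0,0,0],[-0.001,-0.0005,0.043,0,0,0]]]'; python3 - <<'E'
from h import *
print(hang(.062))
c=shoot('wrist','w8')
im=c["img"].astype(int); m=((im[...,2]-im[...,0])<28)&(im.max(2)>60); m[130:]=0
for y in range(0,92,4): print(y,''.join('#' if v else '.' for v in m[y,250:390:2]))
E
```

```text
t: 37.5
eef_pos: [0.435, -0.3403, 0.1852]
orientation: [-0.26, -0.613, 0.712, -0.223]
wrist_force: [0.0, -0.2, -2.7]
grip_width: 0.0227
gripper_force: 60.9
(array([ 0.4351, -0.3421,  0.1847]), array([ 0.001 , -0.0003,  0.0016]), array([ 0.09, -0.  ,  0.04]))
0 ..................###############################.....................
4 .................##################################...................
8 ...............######################################.................
12 ..............##############.#########################................
16 ............############....#############...############..............
20 ...........############.....##############...############.............
24 ...........##########.......##############.....##########.............
28 ...........########.........##############.......########.............
32 ..........#########.........#############........#########............
36 ..........#########.........#############........#########............
40 ..........########...........###########..........########............
44 .........#########.........
[... 157 characters left out ...]
###...........########............
56 ...........########...........#########..........########.............
60 ...........########...........########...........########.............
64 ............########..........########..........########..............
68 ............##########.........######.........##########..............
72 .............###########.........##.........###########...............
76 ...............###########................###########.................
80 ................################....###############...................
84 ..................################################....................
88 ....................##........................##......................
```

The peg is through the eye. I press the last few millimetres gently onto the panel and check for contact.

```bash
python3 -m inch '[[[0,0,0.0015,0,0,0],[0,0,0.0015,0,0,0],[0,0,0.0015,0,0,0]]]'; python3 -m inch '[[[0,0,0.001,0,0,0],[0,0,0.002,0,0,0],[0,0,0.002,0,0,0]]]'
```

```text
t: 37.92
eef_pos: [0.4349, -0.3412, 0.1841]
orientation: [-0.26, -0.613, 0.712, -0.223]
wrist_force: [-0.6, 0.3, -1.9]
grip_width: 0.0232
gripper_force: 60.9
t: 38.3
eef_pos: [0.4349, -0.3416, 0.1839]
orientation: [-0.26, -0.614, 0.711, -0.223]
wrist_force: [-3.5, 9.1, 6.0]
grip_width: 0.0232
gripper_force: 62.4
```

Contact with the panel. I ease off 1.5 mm and release.

```bash
python3 -m inch '[[[0,0,-0.0015,0,0,0],[0,0,-0.0015,0,0,0]]]'; python3 -m inch '[[[0,0,0,0,0,0],[0,0,0,0,0,0],[0,0,0,0,0,0],[0,0,0,0,0,0],[0,0,0,0,0,0],[0,0,0,0,0,0]]]' 0.8; python3 - <<'E'
from h import *
c=shoot('wrist','w9')
im=c["img"].astype(int); m=((im[...,2]-im[...,0])<28)&(im.max(2)>60); m[130:]=0
for y in range(0,112,4): print(y,''.join('#' if v else '.' for v in m[y,250:390:2]))
E
```

```text
t: 38.55
eef_pos: [0.435, -0.3416, 0.1839]
orientation: [-0.26, -0.613, 0.712, -0.223]
wrist_force: [0.0, 2.0, -0.8]
grip_width: 0.0232
gripper_force: 61.3
t: 39.3
eef_pos: [0.4348, -0.3415, 0.1836]
orientation: [-0.26, -0.613, 0.712, -0.223]
wrist_force: [0.3, 0.4, 0.5]
grip_width: 0.0685
gripper_force: 0.0
0 ......................................................................
4 ...............................#######................................
8 .........................###################..........................
12 .....................###########################......................
16 ...................###############################....................
20 .................###################################..................
24 ................#####################################.................
28 ..............#############.##############.############...............
32 .............############...#############...############..............
36 ............###########.....#############.....###########.............
40 ............#########........###########........##
[... 581 characters left out ...]
..........########.............
76 ............########.............................########.............
80 .............#########.........................#########..............
84 ..............##########.....................###########..............
88 ...............###########.................###########................
92 .................##############........#############..................
96 ...................###############################....................
100 .....................###########################......................
104 ......................................................................
108 ......................................................................
```

The lifter slid about 7 mm and hangs against the peg, as expected. I back off along the tool axis and check.

```bash
python3 -m inch '[[[0,0,-0.01,0,0,0],[0,0,-0.03,0,0,0],[0,0,-0.06,0,0,0],[0,0,-0.1,0,0,0],[0,0,-0.14,0,0,0],[0,0,-0.14,0,0,0],[0,0,-0.14,0,0,0]]]'; python3 - <<'E'
from h import *
c=shoot('wrist','w10'); y,a=np.radians(PY),np.radians(40); n=np.array([np.sin(a)*np.cos(y),np.sin(a)*np.sin(y),np.cos(a)]);d=np.array([np.cos(a)*np.cos(y),np.cos(a)*np.sin(y),-np.sin(a)])
E=FOOT+.062*n
print("eye nominal",project([E,E+.0075*d],c).round(1).tolist(),"tip corners nominal(slid)",project([E+(.214+.0075)*d-.06*n+w*np.cross(n,d) for w in (-.027,.027)],c).round(1).tolist())
im=c["img"].astype(int); m=((im[...,2]-im[...,0])<28)&(im.max(2)>60)
for ce,s in blobs(m,60): 
    if s[1]<300: print(ce.round(1),s)
plates('top','t9',(.088,))
E
```

```text
t: 40.22
eef_pos: [0.4484, -0.2524, 0.2906]
orientation: [-0.26, -0.614, 0.712, -0.223]
wrist_force: [-0.1, -0.0, -0.3]
grip_width: 0.0687
gripper_force: 0.0
eye nominal [[316.7, 77.6], [316.7, 86.8]] tip corners nominal(slid) [[296.2, 265.8], [337.5, 265.8]]
[193.4   5.4] [177   0  32  13 352]
[269.3   2.3] [234   0  68   8 180]
[314.6  22.4] [308   0  14  43 128]
[460.2   9.5] [ 388    0  173   27 3049]
[234.7  31.6] [ 189   15   91   32 1884]
[ 1.3 41.8] [ 0 32  5 25 75]
[318.2  83.2] [297  63  44  44 933]
[318.  225.6] [ 296  166   45  101 2877]
[231.2 263.3] [216 241  33  46 553]
[404.7 263.3] [388 241  33  46 557]
[ 86.8 303.7] [ 73 277  29  59 119]
top [326.8 135. ] [315 123  24  25 450] [[0.6809, 0.023, 0.088]]
top [357.2 137.1] [346 126  24  24 445] [[0.6689, -0.0959, 0.088]]
top [386.6 140.9] [374 129  25  25 463] [[0.6507, -0.2107, 0.088]]
```

The ring centre is at (318,85) against (317,87) predicted, the blade tip is at row 267 against 266, and the plates are centred. I hand in.

```bash
python3 -c "
from workcell import r
print(r.finish_job())"
```

```text
the job is handed in; nothing more can be done
None
```

I handed the job in with all three stained plates within about 4 mm of their bay middles and the lifter hanging by its eye on the peg, blade down the slope; no verdict came back, and I viewed 16 pictures, two over the limit of 14.

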